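Change over the model car in the spring board vice

TASK

The blue car in the spring vice is finished: push its display base against one sprung jaw, lift the other end free, and set the base down flat on a free part of the grey mat, car up. Then clamp the red car's base in its place, nose towards the vice's orange knob: push one end into one sprung jaw, lower the other end and let it spring into the second groove, so that it is held level in both grooves, centred between the jaws and across them. Hold the bases by their edges, never by the painted cars, let go at the end, and leave everything else where it stands.

Things in the scene. Friction and masses are not known exactly. Their poses are not given: they have to be found in the camera images.
- red_base: The base to clamp: black plate 110 x 56 x 12 mm with the red car fixed on top, 0.16 kg in all (may vary by a third). Origin: centre of the underside; x along the 110 mm length to the car's nose, y across the 56 mm width, z up. A blank brass plate marks the top at the nose end. The long side faces (12 mm high, 56 mm apart) can be gripped anywhere along them. Starts flat on the bench, car up.
- red_car: The red model coupe, 72 x 31 x 21 mm, fixed for good on the red base, 4 mm towards the tail from the base's middle; roof 34 mm above the base's underside. Origin: middle of the car, on the base's top face; x to the nose. Fine paint: not to be gripped or pressed by the fingers.
- red_nose_end (a point): Middle of the lower edge of the red base's nose end (55 mm from its centre along its x).
- red_tail_end (a point): Middle of the lower edge of the red base's tail end (-55 mm along its x).
- vice: Spring board vice bolted to the bench. Origin: midway between its two facing jaws, at bench height; x along its two guide rods to the end with the orange knob, z up. Grey foot 216 x 88 x 13 mm; rods 34 mm up; end blocks 60 mm wide, 52 mm high, from 89 to 103 mm either side of the centre; knob 28 mm in diameter, out to 127 mm. A clamped 110 mm base holds each jaw 6 mm out and sits in both grooves, underside 58-61 mm up.
- knob_jaw (a joint): Position of the white sprung jaw on the knob side, m: 0 with a base clamped centrally (inner face 48 mm from the vice's centre), -0.006 empty (face at 42 mm, its inner stop), grows outward (+x of the vice) to the stop at 0.021. Spring pushes inward: 2 N when empty plus 250 N/m. Jaw 17 mm thick, 36 mm wide (carriage below z = 47 mm: 46 mm), flat square top 80 mm above the bench.
- plain_jaw (a joint): Position of the other jaw, on the side without knob: likewise 0 with a base clamped, -0.006 empty, grows outward (-x of the vice) to 0.021. Same shape and spring. A base pressed straight down on the flat jaw tops does not snap in; with one jaw pushed back to 0.016 the other end of the base clears the other jaw's face by 3 mm.
- knob_jaw_mouth (a point): Middle of the groove's lower edge in the inner face of the knob-side jaw; moves with the jaw. The groove is level, 7 mm deep, 36 mm wide, open at its sides; floor 58 mm and roof 73 mm above the bench, mouth edges rounded to 3 mm.
- plain_jaw_mouth (a point): The same point on the other jaw, whose groove is the same.
- blue_base: The finished base, clamped in the vice at the start with its nose to the knob: the same plate, 110 x 56 x 12 mm, with a blue car of the same size in the same place on it; mass, origin and axes as for the red one. Its underside is then 58 mm above the bench and each jaw stands 6 mm out.
- blue_car: The blue model coupe, fixed for good on the blue base; size, place, origin as for the red car. Not to be gripped or pressed by the fingers.
- felt: Grey felt mat on the bench, 440 x 860 mm (x by y), under 1 mm thick. Origin: its centre. The vice and the bystanders stand on it too; it does not move.
- paint_red_pot: Bystander: glass paint pot with red lid, 30 mm diameter, 37 mm high, standing close beside one long side of the red base. Origin: centre of its underside.
- paint_yellow_pot: Bystander: the same pot with a yellow lid, standing off one end of the red base.
- polish: Bystander: upright green polish bottle, 42 mm diameter, 115 mm high. Origin: centre of its underside.
- driver: Bystander: screwdriver with yellow handle, 150 mm long, lying on the bench. Origin near its middle, x along it.
- brush: Bystander: brush, 160 mm long, lying on the bench. Origin near its middle, x along it.
- boxed_model: Bystander: carton with a window and a yellow car, 44 x 90 x 50 mm. Origin: centre of its underside.
Not all that is in view belongs to the job. What is shaped like the vice but black is not meant.

How it is judged:
On the way, in this order (a step that is already met when the one before it is completed fails the run):
1. the blue base is out of the vice and lies flat on the mat, both jaws sprung back (height (world z) of blue_base below 0.005 m and angle between blue_base's own z axis and vertical below 0.06 rad and x of blue_base in the frame of felt between -0.22 and 0.22 m and y of blue_base in the frame of felt between -0.43 and 0.43 m and value of joint each of knob_jaw, plain_jaw below -0.004 m), for 0.2 s.
2. one end of the red base, held over the vice, pushes a sprung jaw well back (13 mm or more from its empty position) (y of red_base in the frame of vice between -0.018 and 0.018 m and z of red_base in the frame of vice between 0.045 and 0.1 m and ((value of joint knob_jaw above 0.007 m and x of red_nose_end in the frame of vice above 0.056 m) or (value of joint plain_jaw above 0.007 m and x of red_tail_end in the frame of vice below -0.056 m))), for 0.1 s.
At the end, for the whole second after the job is handed in: Red base in both grooves (underside 55.5-62.5 mm up), jaws 3-10 mm out from empty, nose to the knob, centred within 3 mm along and 8 mm across, level within 0.06 and in line within 0.07 rad, at rest, released; blue base at rest on the mat, within 5 mm of the surface, level within 0.06 rad, car up (x of red_base in the frame of vice between -0.003 and 0.003 m and y of red_base in the frame of vice between -0.008 and 0.008 m and z of red_base in the frame of vice between 0.0555 and 0.0625 m and x of red_nose_end in the frame of vice above 0.045 m and angle between each of red_base, blue_base's own z axis and vertical below 0.06 rad and angle between the x axis of red_base and the x axis of vice, either way round below 0.07 rad and value of joint knob_jaw between -0.003 and 0.004 m and value of joint plain_jaw between -0.003 and 0.004 m and height (world z) of blue_base below 0.005 m and x of blue_base in the frame of felt between -0.22 and 0.22 m and y of blue_base in the frame of felt between -0.43 and 0.43 m and contact force between the fingers and red_base below 0.1 N and linear speed of each of blue_base, red_base below 0.01 m/s and angular speed of red_base below 0.1 rad/s); the robot touches nothing.
It fails at once if the fingers press on a car (over 3 N) (contact force between the fingers and red_car above 3 N or contact force between the fingers and blue_car above 3 N).
It fails at once if a paint pot, the bottle, the screwdriver, the brush or the carton is moved more than 15 mm (distance of any of paint_red_pot, paint_yellow_pot, polish, driver, brush, boxed_model from where it was at the start of the episode above 0.015 m).
It fails at once if a pot, the bottle or the carton is tipped over (angle between any of paint_red_pot, paint_yellow_pot, polish, boxed_model's own z axis and vertical above 0.5 rad).
It also fails if it takes over 64 s, if anything falls off the work surface, if the arm or the gripper's body presses on something with over 40 N, if the wrist force passes 120 N, or if a joint passes its speed limit or range.

ROBOT

A 6-joint arm with a two-finger parallel gripper is mounted at the origin on the work surface. World frame = base frame: x ahead of the robot, y to its left, z up, the work surface at z = 0. Lengths are in m, angles in rad, forces in N, time in s.
With the tool pointing down it reaches from about 0.35 to 0.775 m from the base axis. Payload 7.3 kg.
Tool frame: the origin (TCP) lies at the very end of the fingers, on their centre line; the grasp point (between the pads) lies 19 mm behind it (robot.tcp_to_grasp is the distance from the TCP to the grasp point, in m); x points along the fingers, y is the direction in which the jaws open and shut, and the axes are right-handed (so a half turn about x gives the same grasp; the last joint's range is limited). The gripper opens to 92 mm and grips with 3 to 60 N. Pads are 19 mm wide; open, the fingers measure 130 mm over their backs; the gripper's body (75 mm by 190 mm) begins 47 mm behind the grasp point.
Start: joints at [-1.377, 0.342, 1.524, -0, 1.275, -0.146], TCP at [0.175, -0.495, 0.227] pointing down, gripper open.
Joint ranges: [-2.53, 2.53], [-0.77, 2.02], [0.04, 2.7], [-1, 4.14], [0.28, 2.66], [-3.11, 3.11]. Speed limits (rad/s): [2.57, 2.57, 3.14, 3.14, 3.14, 3.14].

INTERFACE

Orientations are given as [roll, pitch, yaw] about the fixed x, y, z axes, in that order (R = Rz(yaw) Ry(pitch) Rx(roll)).
In Python, from cell import robot gives the robot as it stands.
- The arm moves only by the tool move_arm, never from a script. Its argument "increments" is a list of rows, each a list of 4 numbers: the shift along the tool's x, y, z normalised to -1 to 1, where 1 is 40 cm, then the turn about the tool's x normalised to -1 to 1, where 1 is 60 degrees. In form: [[dx, dy, dz, twist], ...]. A call has 1 to 5 rows; each row is the pose to reach, as a shift and turn from the pose commanded when the call began, along the tool's axes at that moment; what a row does not reach only later rows make up. A row lasts 1/8 s, in which the tool goes at most 62.5 mm and 10.7 degrees, less where a joint would pass 70% of its speed; a pose out of reach is approached as far as the arm can. A call with a number of a shift or a turn outside -1 to 1 is refused whole. A call with a gripper value outside its range is refused whole. "gripper" is the closure, from 0 (fully open) to 1 (shut), set as the call begins (left out, the last holds). The fingers move at their own pace and stop on an object; "squeeze" is the grip in N (left out, the last holds). Time passes only in rows, so rows that repeat a pose let the fingers close. It gives the time, the measured TCP pose, the force and the opening at its end, in the units of the state.
- robot.observe(): the state, without advancing time (a new reading comes with each control period).
- robot.read_camera(name): name is "scene" or "top" or "wrist"; returns the picture (480x640x3 uint8, red, green, blue); there is no depth.
- robot.camera_params(name): a dict with "fx", "fy", "cx", "cy" (pixels), "R" (3x3) and "t" (3): a world point X has camera coordinates R X + t; the wrist camera has in their place "tool_from_camera" (4x4, takes a point from camera to tool coordinates, whose origin is the TCP and whose axes are the tool frame's). Camera axes: x right, y down, z forward; pixel columns grow to the right and rows downward; lengths in m; the calibration is good to about 2 mm. A picture is of the moment at which its call begins: read the wrist's pose just before it. camera_params takes no time and is no camera call.
- robot.hand_in(): hands the job in, once; it reports no verdict.
The state is a dict: "time": time; "qpos": joint angles; "qvel": joint speeds; "joint_efforts": joint torques, N m; "tool_pos": TCP position; "tool_rot": TCP orientation; "contact_force": force on the tool from outside, world axes, zero at the start; "torque": the same for the moment, N m; "opening": finger opening in m.
Only numpy, scipy, OpenCV 4.12 (cv2) and the standard library are available. Lean on these libraries where they do the work, as an engineer would, in place of code of your own. Each camera call takes 0.05 s, during which the arm holds its last target.

## Working session

There is one attempt and no reset: what is moved stays moved. The work goes in short steps, Python scripts to look and compute and a tool call to move; the robot and the scene stay as the last step left them, time stands still between calls to the robot, and variables do not carry over. Pictures are saved under pics/ and viewed, and the job is handed in when it is done.

Besides the shell and the picture viewer there is one more tool, called after "Call:" by a JSON object that holds its "op" and its "data". move_arm: Moves the arm, as the interface text tells. Its arguments: {"type":"object","properties":{"increments":{"type":"array","items":{"type":"array","items":{"type":"number"}}},"gripper":{"type":"number"},"squeeze":{"type":"number"}},"required":["increments"]}

```bash
ls; mkdir -p pics; python3 - <<'E'
from cell import robot
import cv2
o=robot.observe()
for k in o: print(k,o[k])
for n in ["scene","top","wrist"]:
    im=robot.read_camera(n); cv2.imwrite(f"pics/{n}0.png",im[:,:,::-1])
    p=robot.camera_params(n); print(n,p)
E
```

```text
pics
time 0.0
qpos [-1.37700711e+00  3.42725993e-01  1.52501017e+00  2.02648077e-05
  1.27536967e+00 -1.46007181e-01]
qvel [-7.51888816e-05  2.44720274e-04  1.86811979e-03  1.98116722e-03
  7.13239789e-04  2.00789186e-04]
joint_efforts [ 4.81965380e-04 -4.31234729e+01 -2.44219548e+01  7.16570509e-02
  5.58310084e-02 -1.18503563e-04]
tool_pos [ 0.1749265  -0.49458248  0.22604564]
tool_rot [-1.72960891  1.56928302  1.75177423]
contact_force [-0.05643265  0.43345862  0.08919586]
torque [ 0.00037961 -0.0310542  -0.00112561]
opening 0.091890145436575
scene {'fx': 453.8070303622851, 'fy': 453.8070303622851, 'cx': 321.3549866599641, 'cy': 235.00926853698013, 'R': array([[-0.83445106,  0.55082256,  0.01690934],
       [ 0.41171686,  0.64352581, -0.64526255],
       [-0.36630677, -0.53147816, -0.76377373]]), 't': array([ 0.41505564, -0.11645216,  1.27846539])}
top {'fx': 547.463033025741, 'fy': 547.463033025741, 'cx': 318.88863910372146, 'cy': 237.53016280942094, 'R': array([[-0.02207002, -0.99974307, -0.00516711],
       [-0.99124117,  0.02255487, -0.13012389],
       [ 0.130207  ,  0.00225001, -0.99148428]]), 't': array([-0.01325201,  0.46895515,  1.4239604 ])}
wrist {'fx': 422.53507508671345, 'fy': 422.53507508671345, 'cx': 316.5056821716309, 'cy': 241.93587025104452, 'tool_from_camera': array([[-1.04527974e-03, -2.92177509e-01,  9.56363535e-01,
        -1.58213284e-01],
       [ 9.99999437e-01, -1.31327632e-04,  1.05285086e-03,
         9.60389258e-04],
       [-1.82022384e-04,  9.56364097e-01,  2.92177482e-01,
        -7.90877684e-02],
       [ 0.00000000e+00,  0.00000000e+00,  0.00000000e+00,
         1.00000000e+00]])}
```

View pics/scene0.png

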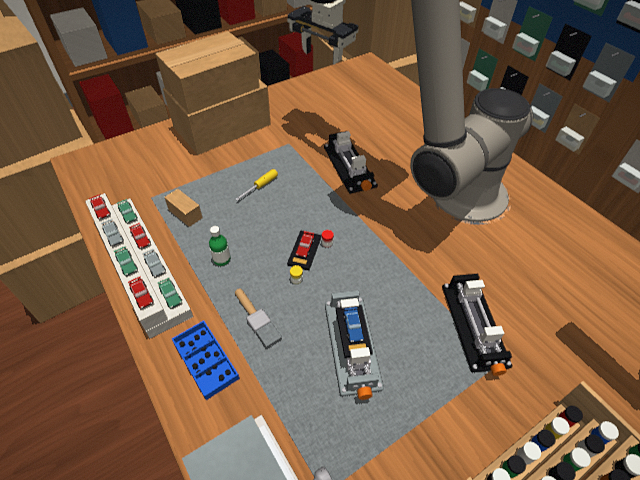

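View pics/top0.png

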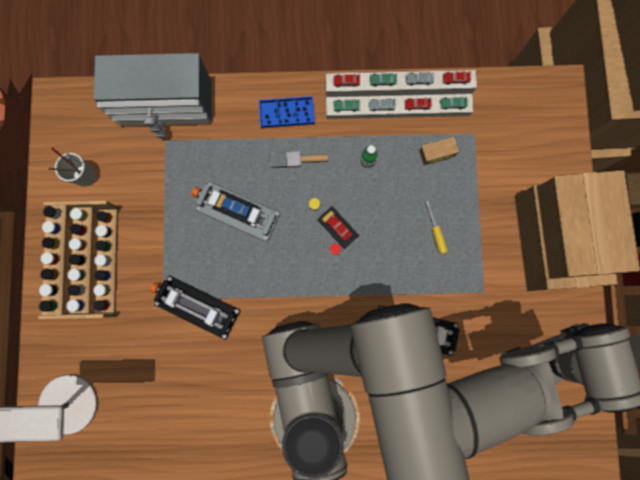

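View pics/wrist0.png

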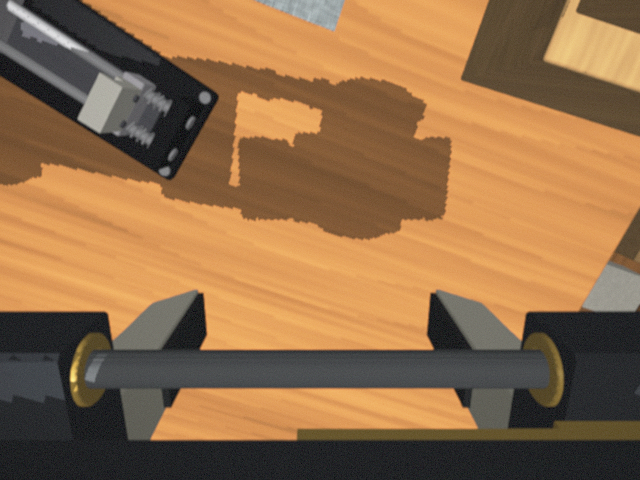

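In the top image the thing I want could be confused as follows. For the vice: grey vice (237,211), black vice (196,306), black one (440,335). For the red car: the one on the black base (338,228), and tray cars (346,79), (418,103), (456,77). I choose the grey vice and the black base with the brass plate, and check both in a crop.

```bash
cat > h.py <<'E'
import numpy as np, cv2
from scipy.spatial.transform import Rotation as Ro
from cell import robot
def rotm(o): return Ro.from_euler('xyz',o['tool_rot']).as_matrix()
def cam(name,o=None):
    p=robot.camera_params(name)
    if name=='wrist':
        o=o or robot.observe()
        T=np.eye(4);T[:3,:3]=rotm(o);T[:3,3]=o['tool_pos']
        W=T@p['tool_from_camera']; R=W[:3,:3].T; t=-R@W[:3,3]
    else: R,t=p['R'],p['t']
    K=np.array([[p['fx'],0,p['cx']],[0,p['fy'],p['cy']],[0,0,1.]])
    return K,np.array(R),np.array(t)
def onz(c,px,z):
    K,R,t=c; d=R.T@np.linalg.inv(K)@np.array([px[0],px[1],1.]); C=-R.T@t
    return C+d*(z-C[2])/d[2]
def proj(c,X):
    K,R,t=c; x=(R@np.atleast_2d(X).T).T+t; u=(K@x.T).T; return u[:,:2]/u[:,2:]
def snap(name,fn):
    o=robot.observe(); im=robot.read_camera(name)[:,:,::-1].copy(); cv2.imwrite('pics/'+fn,im); return im,cam(name,o),o
E
python3 - <<'E'
import cv2
im=cv2.imread('pics/top0.png')
cv2.imwrite('pics/crop_top.png',cv2.resize(im[165:265,180:380],None,fx=4,fy=4,interpolation=cv2.INTER_CUBIC))
im=cv2.imread('pics/scene0.png')
cv2.imwrite('pics/crop_sc.png',cv2.resize(im[220:420,260:460],None,fx=3,fy=3,interpolation=cv2.INTER_CUBIC))
E
```

```text
(no output)
```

View pics/crop_top.png

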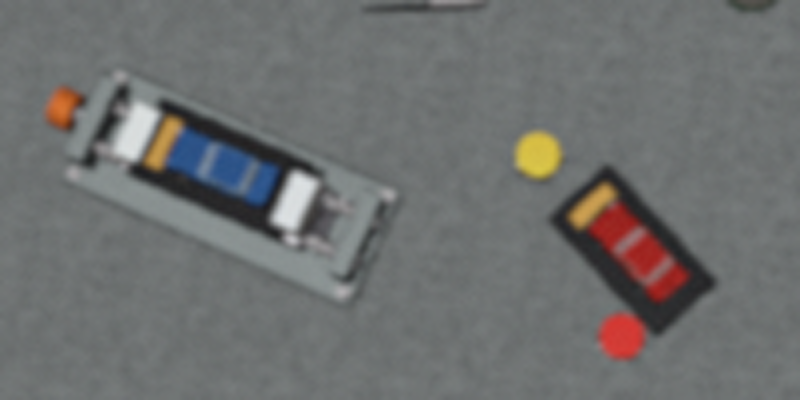

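View pics/crop_sc.png

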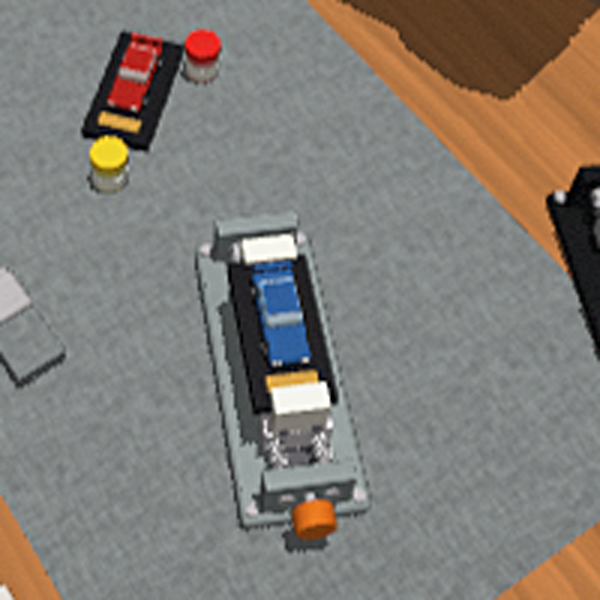

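The crop confirms it: grey vice with blue car and orange knob at crop (62,107), and red car on black plate with brass at (590,205), red pot beside its long side near the tail, yellow pot off the nose. Coarse poses now.

```bash
python3 - <<'E'
from h import *
c=cam('top')
f=lambda p,z: onz(c,(p[0]/4+180-.4,p[1]/4+165-.4),z)
V=[f(p,.013) for p in [(118,70),(62,180),(350,305),(402,192)]]
print(np.round(V,3),np.mean(V,0)); d=V[0]+V[1]-V[2]-V[3]; print('yaw',np.arctan2(d[1],d[0]), np.linalg.norm(V[0]-V[3]),np.linalg.norm(V[0]-V[1]))
r=[f(p,.012) for p in [(605,165),(549,217),(655,337),(717,282)]]
print(np.round(r,3),np.mean(r,0)); d=r[0]+r[1]-r[2]-r[3]; print('yaw',np.arctan2(d[1],d[0]), np.linalg.norm(r[0]-r[3]),np.linalg.norm(r[0]-r[1]))
print('redpot',f((621,336),.037),'yel',f((538,154),.037))
B=[f(p,.070) for p in [(135,135),(295,200)]]; print('jaws',B)
print('felt',[onz(c,p,0) for p in [(164,140),(474,135),(482,292),(164,297)]])
o=robot.observe(); print(rotm(o))
E
```

```text
[[0.63  0.272 0.013]
 [0.555 0.31  0.013]
 [0.465 0.116 0.013]
 [0.541 0.08  0.013]] [0.54782283 0.19447247 0.013     ]
yaw 1.138262037439368 0.21217696075386305 0.0842329211952502
[[ 0.557 -0.058  0.012]
 [ 0.522 -0.019  0.012]
 [ 0.439 -0.089  0.012]
 [ 0.475 -0.131  0.012]] [ 0.49822195 -0.07436012  0.012     ]
yaw 0.7132916825833588 0.10981610701819393 0.052084495105044516
redpot [ 0.43730051 -0.06521319  0.037     ] yel [ 0.56059144 -0.01304615  0.037     ]
jaws [array([0.57280843, 0.24942296, 0.07      ]), array([0.52736514, 0.14520258, 0.07      ])]
felt [array([0.75599919, 0.4011391 , 0.        ]), array([ 0.74990687, -0.46073933,  0.        ]), array([ 0.31575832, -0.4565369 ,  0.        ]), array([0.32134882, 0.39471434, 0.        ])]
[[-2.07844186e-04  3.33288456e-01 -9.42824884e-01]
 [ 1.06276272e-03 -9.42824298e-01 -3.33288484e-01]
 [-9.99999414e-01 -1.07127122e-03 -1.58245999e-04]]
```

Call:
{"op": "move_arm", "data": {"increments": [[0,-0.1,-0.11,0],[0,-0.2,-0.22,0],[0,-0.3,-0.33,0],[0,-0.4,-0.44,0],[0,-0.5,-0.55,0]]}}

```text
time: 0.78
tool_pos: [0.3163, -0.2313, 0.2267]
tool_rot: [2.489, 1.571, -0.313]
contact_force: [0.6, -0.5, -0.0]
opening: 0.0915
```

```bash
cat >> h.py <<'E'
def inc(p,yaw=None,o=None):
    "increments (normalised) from measured pose to world point p, tool-y heading yaw"
    o=o or robot.observe(); R=rotm(o); d=R.T@(np.array(p)-o['tool_pos'])/0.4
    tw=0
    if yaw is not None:
        cur=np.arctan2(R[1,1],R[0,1]); dy=(yaw-cur+np.pi)%(2*np.pi)-np.pi; tw=-dy/np.deg2rad(60)
    print('t',round(o['time'],2),'pos',np.round(o['tool_pos'],4),'F',np.round(o['contact_force'],1),'open',round(o['opening'],4),'rows>=',round(np.linalg.norm(d)*.4/.0625,1))
    print('inc',np.round(d,4),'twist',round(tw,4),'z-axis tilt',np.round(R[2,0],4),'heading y',round(np.arctan2(R[1,1],R[0,1]),4))
E
python3 -c "
from h import *
inc((.548,.194,.23),-.43)"
```

```text
t 0.78 pos [ 0.3163 -0.2313  0.2267] F [ 0.6 -0.5 -0. ] open 0.0915 rows>= 7.7
inc [-0.0082 -0.81   -0.9001] twist -0.7655 z-axis tilt -1.0 heading y -1.2316
```

```bash
python3 -c "
from h import *
inc((.498,-.074,.2),-.858)"
```

```text
t 0.78 pos [ 0.3163 -0.2313  0.2267] F [ 0.6 -0.5 -0. ] open 0.0915 rows>= 3.9
inc [ 0.0668 -0.2197 -0.5593] twist -0.3568 z-axis tilt -1.0 heading y -1.2316
```

Call:
{"op": "move_arm", "data": {"increments": [[0.017,-0.055,-0.14,-0.09],[0.034,-0.11,-0.28,-0.18],[0.05,-0.165,-0.42,-0.27],[0.067,-0.22,-0.56,-0.357],[0.067,-0.22,-0.56,-0.357]]}}

```text
time: 1.4
tool_pos: [0.4993, -0.0726, 0.1987]
tool_rot: [-1.417, 1.569, 2.444]
contact_force: [-0.2, -1.0, 0.1]
opening: 0.0918
```

```bash
python3 -c "
from h import *
im,c,o=snap('wrist','w1.png')
print(o['tool_pos'],o['tool_rot'],np.abs(o['qvel']).max())
np.savez('w1.npz',K=c[0],R=c[1],t=c[2])
inc((.548,.194,.2),-.43)"
```

```text
[ 0.499286   -0.07256651  0.19868141] [-1.41677612  1.56931705  2.44419141] 0.07168683638694925
t 1.45 pos [ 0.498 -0.074  0.199] F [-0.3 -1.  -0.5] open 0.092 rows>= 4.4
inc [-0.0026 -0.423  -0.5345] twist -0.4048 z-axis tilt -1.0 heading y -0.8539
```

View pics/w1.png

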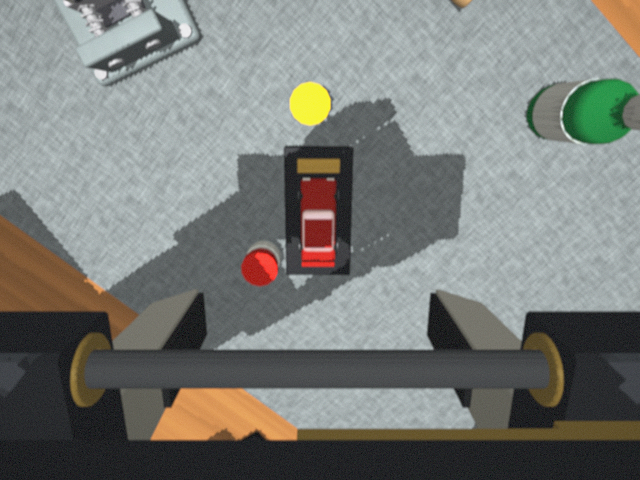

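Red base in the wrist view: corners about (287,147),(352,147),(350,274),(286,274); red pot beside the left long side near the tail at (260,265), yellow pot off the nose at (310,104).

```bash
python3 -c "
import cv2
im=cv2.imread('pics/w1.png')
cv2.imwrite('pics/w1c.png',cv2.resize(im[80:290,220:380],None,fx=3.5,fy=2.8,interpolation=cv2.INTER_CUBIC))"
```

```text
(no output)
```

View pics/w1c.png

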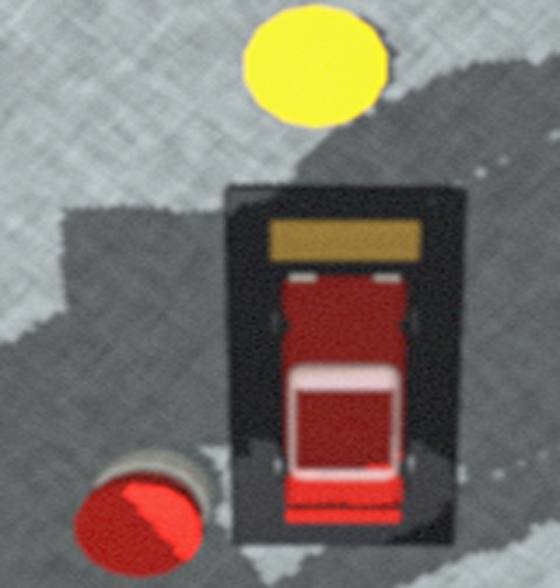

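Call:
{"op": "move_arm", "data": {"increments": [[0,-0.085,-0.107,-0.08],[0,-0.17,-0.214,-0.16],[0,-0.255,-0.32,-0.24],[0,-0.34,-0.43,-0.32],[0,-0.425,-0.535,-0.405]]}}

```text
time: 2.08
tool_pos: [0.5482, 0.1932, 0.2002]
tool_rot: [0.698, 1.57, -1.305]
contact_force: [1.1, -1.4, 0.0]
opening: 0.0915
```

Call:
{"op": "move_arm", "data": {"increments": [[0,0,0,0],[0,0,0,0]]}}

```text
time: 2.33
tool_pos: [0.5478, 0.1916, 0.1998]
tool_rot: [-0.17, 1.57, -2.175]
contact_force: [0.5, -0.5, -0.2]
opening: 0.0917
```

```bash
python3 -c "
from h import *
im,c,o=snap('wrist','w2.png')
print(o['tool_pos'],o['tool_rot'],np.abs(o['qvel']).max())
np.savez('w2.npz',K=c[0],R=c[1],t=c[2])
inc((.548,.194,.2),-.43)"
```

```text
[0.54779204 0.19163886 0.19984575] [-0.16976403  1.56970742 -2.17536091] 0.021136053656286825
t 2.38 pos [0.5479 0.1913 0.1999] F [ 0.6  0.6 -0.4] open 0.092 rows>= 0.0
inc [-0.0001 -0.0027 -0.0063] twist -0.0053 z-axis tilt -1.0 heading y -0.4356
```

View pics/w2.png

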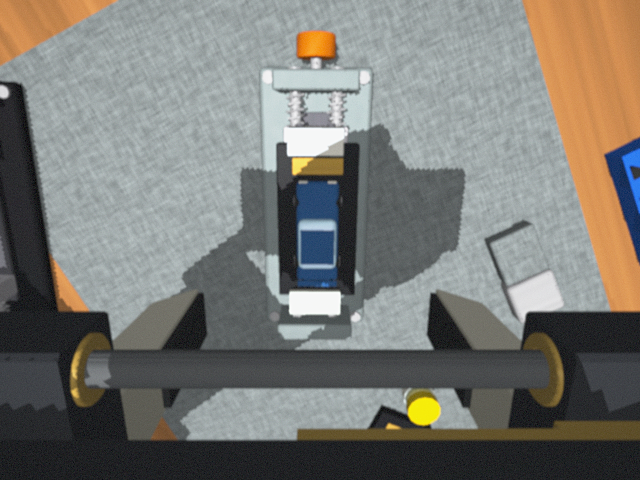

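Blue base in the vice: jaw tops (316,141) and (314,303), knob (316,45) at the nose side. Enlarging.

```bash
python3 -c "
import cv2
im=cv2.imread('pics/w2.png')
cv2.imwrite('pics/w2a.png',cv2.resize(im[60:180,240:400],None,fx=5,fy=5,interpolation=cv2.INTER_CUBIC))
cv2.imwrite('pics/w2b.png',cv2.resize(im[220:340,240:400],None,fx=5,fy=5,interpolation=cv2.INTER_CUBIC))"
```

```text
(no output)
```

View pics/w2a.png

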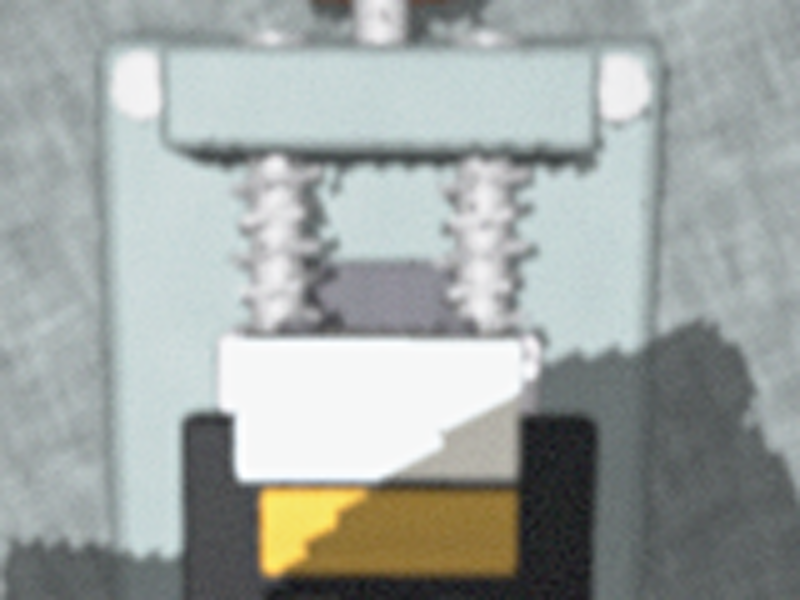

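View pics/w2b.png

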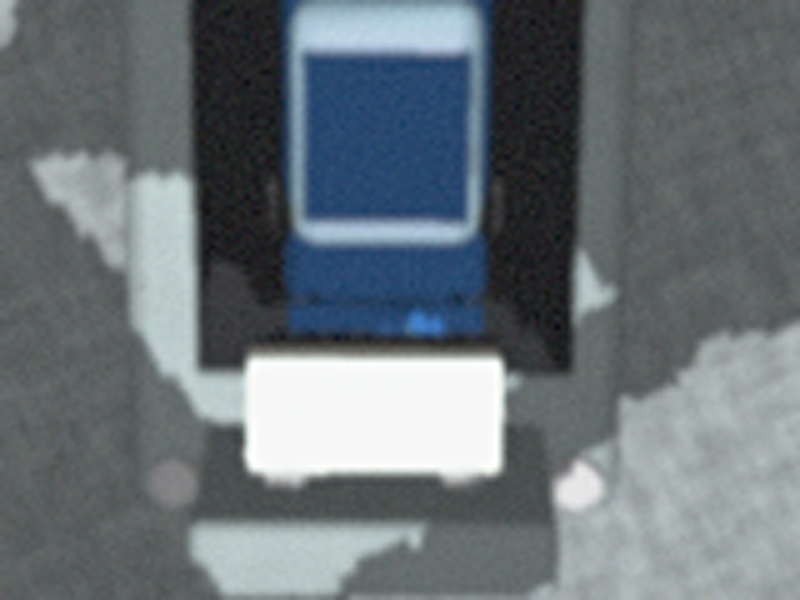

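```bash
python3 - <<'E'
from h import *
z=np.load('w2.npz'); c=(z['K'],z['R'],z['t'])
a=lambda p,h: onz(c,(p[0]/5+240-.4,p[1]/5+60-.4),h)
b=lambda p,h: onz(c,(p[0]/5+240-.4,p[1]/5+220-.4),h)
def rep(n,P):
    P=np.array(P); d=P[0]+P[1]-P[2]-P[3]; print(n,np.round(P.mean(0),4),'yaw',round(np.arctan2(d[1],d[0]),4),'len',round(np.linalg.norm(d)/2,4),'w',round(np.linalg.norm(P[0]-P[1]),4),round(np.linalg.norm(P[2]-P[3]),4)); return P
rep('jaws',[a((235,481),.08),a((520,481),.08),b((503,350),.08),b((247,350),.08)])
rep('blue',[a((185,412),.07),a((595,412),.07),b((572,372),.07),b((199,370),.07)])
rep('blocks',[a((163,42),.052),a((600,42),.052),b((556,598),.052),b((188,598),.052)])
z=np.load('w1.npz'); c1=(z['K'],z['R'],z['t'])
f=lambda p,h: onz(c1,(p[0]/3.5+220-.4,p[1]/2.8+80-.4),h)
P=rep('red',[f((226,185),.012),f((467,187),.012),f((453,546),.012),f((234,544),.012)])
m=P.mean(0); y=np.arctan2(*(P[0]+P[1]-P[2]-P[3])[1::-1]); ux=np.array([np.cos(y),np.sin(y)]); uy=np.array([-ux[1],ux[0]])
for n,p in (('redpot',(139,525)),('yel',(316,66))):
    q=f(p,.037); print(n,q,(q-m)[:2]@ux,(q-m)[:2]@uy)
o=robot.observe();R=rotm(o); print(np.arctan2(R[1,1],R[0,1]))
E
```

```text
jaws [0.5494 0.1959 0.08  ] yaw 1.1314 len 0.0939 w 0.0369 0.0365
blue [0.5509 0.1954 0.07  ] yaw 1.1309 len 0.1097 w 0.0545 0.0553
blocks [0.5492 0.1956 0.052 ] yaw 1.1282 len 0.2054 w 0.0588 0.06
red [ 0.4996 -0.0753  0.012 ] yaw 0.7142 len 0.1096 w 0.055 0.0547
redpot [ 0.43913424 -0.06521307  0.037     ] -0.03909141263517927 0.0472869548664292
yel [ 0.56088039 -0.013524    0.037     ] 0.08676012843115663 0.006601885088088991
-0.43556387993868734
```

```bash
python3 -c "
from h import *
inc((.5415,.1775,.062),-.440)"
```

```text
t 2.38 pos [0.5479 0.1913 0.1999] F [ 0.6  0.6 -0.4] open 0.092 rows>= 2.2
inc [0.3449 0.     0.0377] twist 0.0042 z-axis tilt -1.0 heading y -0.4356
```

Call:
{"op": "move_arm", "data": {"increments": [[0.1,0,0.038,0.005],[0.2,0,0.038,0.005],[0.3,0,0.038,0.005],[0.345,0,0.038,0.005],[0.345,0,0.038,0.005]]}}

```text
time: 3.0
tool_pos: [0.5409, 0.1773, 0.0609]
tool_rot: [-0.852, 1.568, -2.864]
contact_force: [-0.4, -0.5, 0.4]
opening: 0.0917
```

```bash
python3 -c "
from h import *
im,c,o=snap('wrist','w3.png')
inc((.5415,.1775,.062),-.440)"
```

```text
t 3.05 pos [0.5418 0.1778 0.0621] F [0.5 0.3 0.9] open 0.0917 rows>= 0.0
inc [ 0.0003 -0.0003  0.001 ] twist -0.0006 z-axis tilt -1.0 heading y -0.4406
```

View pics/w3.png

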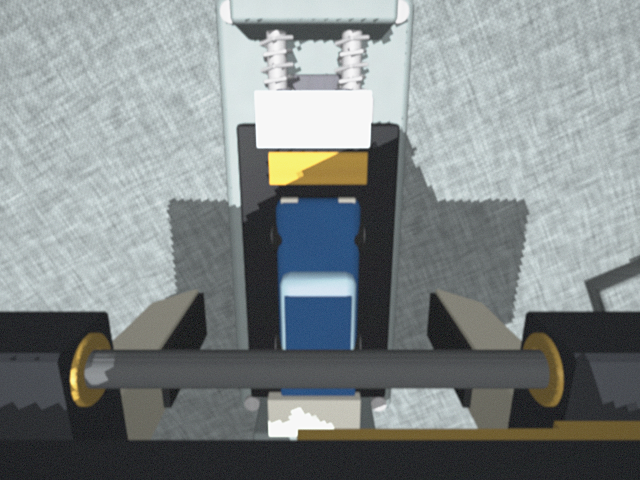

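The base is straddled evenly between the fingers (plate edges x 240–400 at the nose). Closing.

Call:
{"op": "move_arm", "data": {"increments": [[0,0,0,0],[0,0,0,0],[0,0,0,0],[0,0,0,0],[0,0,0,0]], "gripper": 1, "squeeze": 20}}

```text
time: 3.68
tool_pos: [0.542, 0.1794, 0.0622]
tool_rot: [1.97, 1.57, -0.039]
contact_force: [0.4, 0.1, 2.0]
opening: 0.0557
```

Call:
{"op": "move_arm", "data": {"increments": [[0,0,-0.015,0],[0,0,-0.03,0],[0,0,-0.043,0],[0,0,-0.043,0]]}}

```text
time: 4.18
tool_pos: [0.5488, 0.1939, 0.0614]
tool_rot: [-0.105, 1.568, -2.113]
contact_force: [-1.7, -8.3, 1.7]
opening: 0.0557
```

```bash
python3 -c "
from h import *
im,c,o=snap('wrist','w4.png')
inc((.5415,.1775,.062),-.440)"
```

```text
t 4.22 pos [0.5487 0.1938 0.0614] F [-1.  -7.4  1.2] open 0.0555 rows>= 0.3
inc [-0.0013  0.001   0.0446] twist 0.0019 z-axis tilt -1.0 heading y -0.438
```

View pics/w4.png

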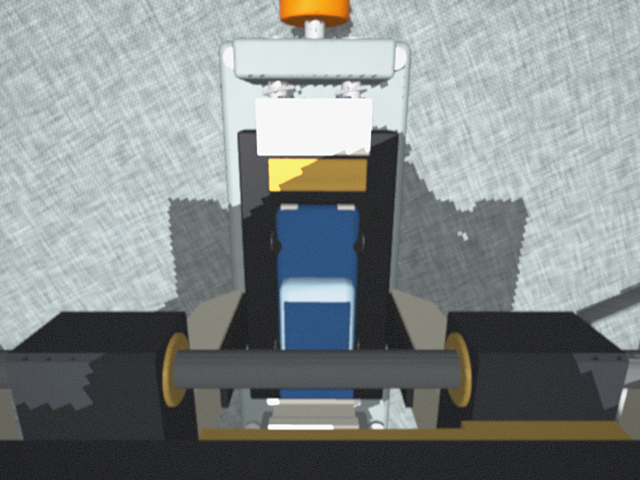

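Call:
{"op": "move_arm", "data": {"increments": [[0,0,-0.006,0],[-0.015,0,-0.006,0],[-0.03,0,-0.006,0],[-0.045,0,-0.006,0],[-0.06,0,-0.006,0]]}}

```text
time: 4.85
tool_pos: [0.5491, 0.1957, 0.0849]
tool_rot: [-0.423, 1.566, -2.432]
contact_force: [-1.5, -6.3, -1.3]
opening: 0.0557
```

```bash
python3 -c "
from h import *
im,c,o=snap('wrist','w5.png')
im,c,o=snap('scene','s5.png')
cv2.imwrite('pics/s5c.png',cv2.resize(im[270:410,300:420],None,fx=4,fy=4,interpolation=cv2.INTER_CUBIC))
inc((.5415,.1775,.062),-.440)"
```

```text
t 4.95 pos [0.5492 0.1959 0.0854] F [-2.1 -6.7 -0.9] open 0.0554 rows>= 0.5
inc [0.0588 0.002  0.0496] twist 0.0018 z-axis tilt -1.0 heading y -0.4381
```

View pics/w5.png

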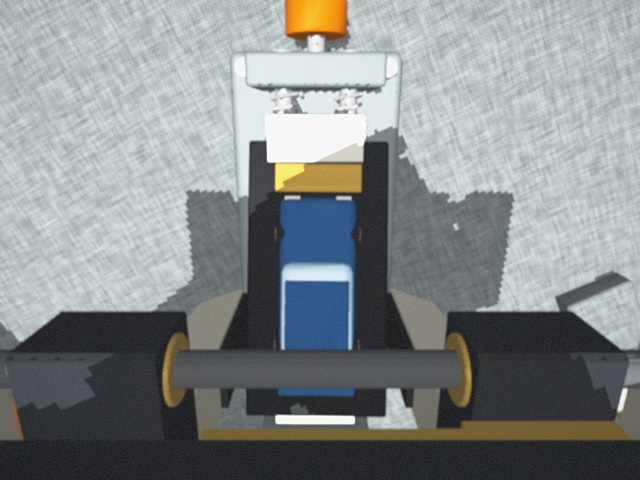

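View pics/s5c.png

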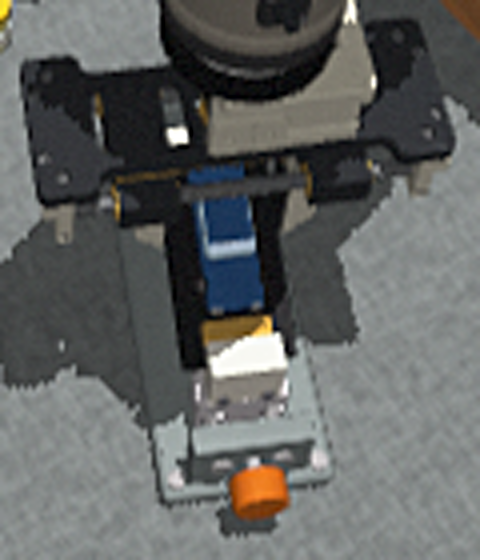

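Tail end is up over the plain jaw (its top hides most of the jaw at (315,418)), nose still in the groove. Withdraw along the slope, then up.

Call:
{"op": "move_arm", "data": {"increments": [[-0.006,0,0.025,0],[-0.014,0,0.05,0],[-0.024,0,0.075,0],[-0.034,0,0.1,0],[-0.05,0,0.12,0]]}}

```text
time: 5.58
tool_pos: [0.5295, 0.1532, 0.1064]
tool_rot: [2.713, 1.571, 0.704]
contact_force: [-0.1, -0.3, -2.1]
opening: 0.0556
```

```bash
python3 -c "
from h import *
im,c,o=snap('wrist','w6.png')
inc((.5415,.1775,.062),-.440)"
```

```text
t 5.62 pos [0.5296 0.1526 0.1073] F [ 0.4 -0.  -0.8] open 0.0556 rows>= 0.8
inc [ 0.1133  0.0003 -0.069 ] twist 0.0013 z-axis tilt -1.0 heading y -0.4386
```

View pics/w6.png

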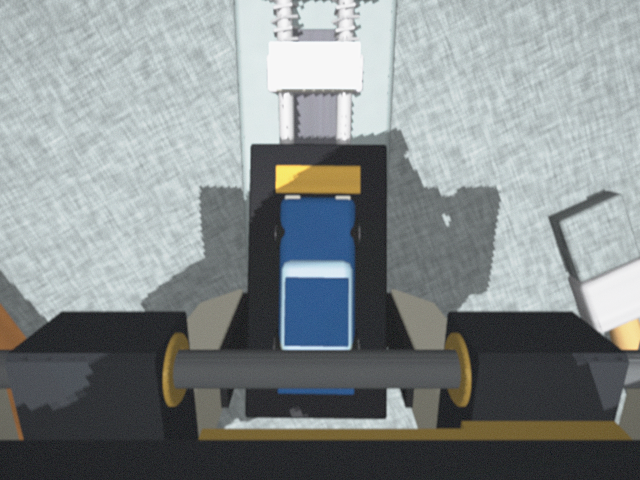

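Call:
{"op": "move_arm", "data": {"increments": [[-0.1,0,0.01,0],[-0.1,-0.03,0.11,0],[-0.1,-0.07,0.22,0],[-0.1,-0.11,0.34,0],[-0.1,-0.134,0.413,0]]}}

```text
time: 6.25
tool_pos: [0.4096, 0.0258, 0.1463]
tool_rot: [1.643, 1.57, -0.367]
contact_force: [0.7, -0.6, -1.4]
opening: 0.0557
```

Call:
{"op": "move_arm", "data": {"increments": [[0.06,0,0,0],[0.12,0,0,0],[0.16,0,0,0],[0.2,0,0,0]]}}

```text
time: 6.75
tool_pos: [0.4115, 0.0267, 0.0658]
tool_rot: [1.978, 1.57, -0.031]
contact_force: [0.5, 0.7, -1.9]
opening: 0.0556
```

```bash
python3 -c "
from h import *
im,c,o=snap('wrist','w7.png')
im,c,o=snap('scene','s7.png')
cv2.imwrite('pics/s7c.png',cv2.resize(im[200:350,270:470],None,fx=4,fy=4,interpolation=cv2.INTER_CUBIC))
inc((.411,.026,.01),-.440)"
```

```text
t 6.85 pos [0.4103 0.0269 0.0651] F [-0.2  0.8 -1.2] open 0.0557 rows>= 0.9
inc [0.1377 0.0027 0.0012] twist 0.0016 z-axis tilt -1.0 heading y -0.4383
```

View pics/w7.png

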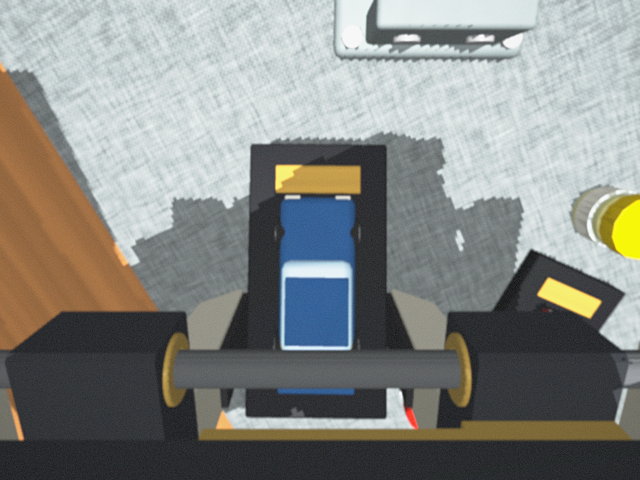

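View pics/s7c.png

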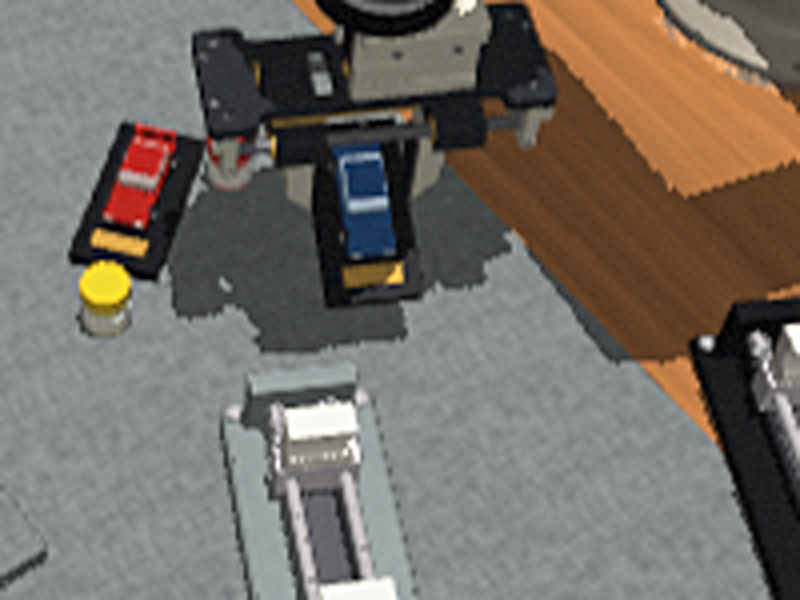

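Blue is nose-down in the grip, over a clear stretch of mat between vice and robot. Lowering so that it pivots flat.

Call:
{"op": "move_arm", "data": {"increments": [[0.05,0,0,0],[0.08,0,0,0],[0.105,0,0,0],[0.13,0,0,0],[0.145,0,0,0]]}}

```text
time: 7.48
tool_pos: [0.4112, 0.0266, 0.0076]
tool_rot: [1.366, 1.571, -0.643]
contact_force: [-1.7, -2.4, 0.6]
opening: 0.0559
```

```bash
python3 -c "
from h import *
im,c,o=snap('wrist','w8.png')
inc((.411,.026,.004),-.440)"
```

```text
t 7.53 pos [0.4111 0.0267 0.0071] F [ 0.4 -1.   0.5] open 0.0556 rows>= 0.1
inc [0.0078 0.0006 0.0017] twist 0.0013 z-axis tilt -1.0 heading y -0.4386
```

View pics/w8.png

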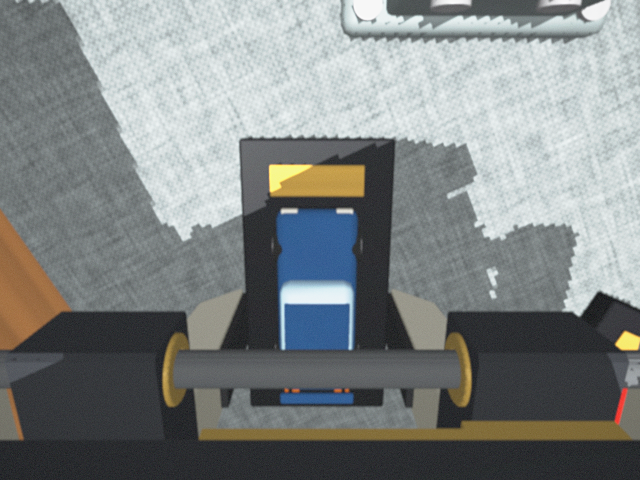

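Nearly level now. Down another 3 mm, then open.

Call:
{"op": "move_arm", "data": {"increments": [[0.004,0,0,0],[0.008,0,0,0],[0.008,0,0,0]]}}

```text
time: 7.9
tool_pos: [0.4112, 0.0268, 0.0049]
tool_rot: [1.633, 1.57, -0.376]
contact_force: [-0.9, -1.7, 2.0]
opening: 0.0553
```

Call:
{"op": "move_arm", "data": {"increments": [[0,0,0,0],[0,0,0,0],[0,0,0,0],[0,0,0,0]], "gripper": 0}}

```text
time: 8.4
tool_pos: [0.4111, 0.0268, 0.0047]
tool_rot: [0.883, 1.571, -1.126]
contact_force: [-0.1, -0.0, 0.4]
opening: 0.0893
```

Call:
{"op": "move_arm", "data": {"increments": [[-0.05,0,0,0],[-0.15,0,0,0],[-0.3,0,0,0],[-0.44,0,0,0]]}}

```text
time: 8.9
tool_pos: [0.4107, 0.0268, 0.1826]
tool_rot: [1.334, 1.571, -0.675]
contact_force: [1.9, -0.2, -0.5]
opening: 0.0915
```

```bash
python3 -c "
from h import *
im,c,o=snap('wrist','w9.png')
im,c,o=snap('scene','s9.png')
cv2.imwrite('pics/s9c.png',cv2.resize(im[220:420,280:480],None,fx=3,fy=3,interpolation=cv2.INTER_CUBIC))
inc((.411,.026,.01),-.440)"
```

```text
t 9.0 pos [0.4141 0.0265 0.186 ] F [ 0.4  0.3 -0.5] open 0.0916 rows>= 2.8
inc [ 0.44   -0.0113  0.006 ] twist 0.0017 z-axis tilt -0.9999 heading y -0.4382
```

View pics/w9.png

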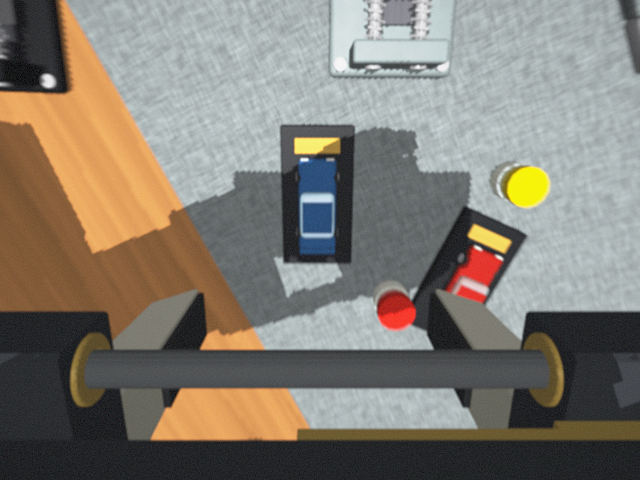

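View pics/s9c.png

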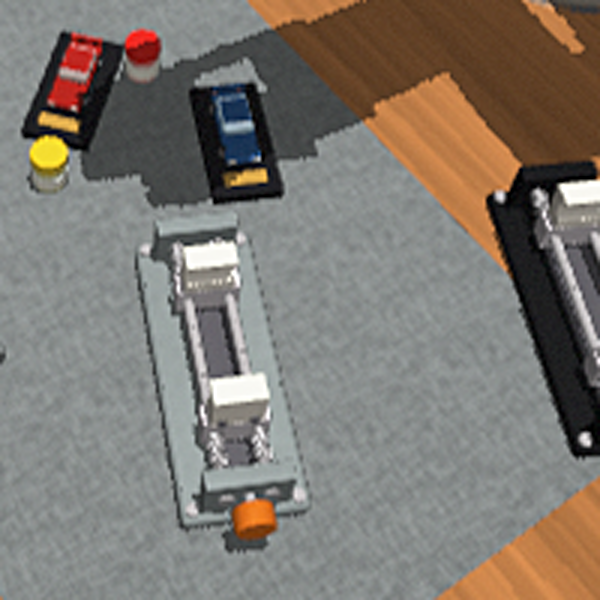

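Blue lies flat on the mat, both jaws have sprung back. Now the red base, gripped 10 mm nose-ward of its middle, away from the red pot.

```bash
python3 -c "
from h import *
inc((.5072,-.0687,.186),-.857)"
```

```text
t 9.0 pos [0.4141 0.0265 0.186 ] F [ 0.4  0.3 -0.5] open 0.0916 rows>= 2.1
inc [0.003  0.3116 0.1168] twist 0.3999 z-axis tilt -0.9999 heading y -0.4382
```

Call:
{"op": "move_arm", "data": {"increments": [[0,0.08,0.03,0.1],[0,0.16,0.058,0.2],[0,0.24,0.087,0.3],[0,0.317,0.115,0.4],[0,0.317,0.115,0.4]]}}

```text
time: 9.62
tool_pos: [0.507, -0.07, 0.1795]
tool_rot: [-0.795, 1.57, 3.058]
contact_force: [-0.4, 0.4, -0.0]
opening: 0.0919
```

Call:
{"op": "move_arm", "data": {"increments": [[0.1,0,0,0],[0.15,0,0,0],[0.15,0,0,0]]}}

```text
time: 10.0
tool_pos: [0.5045, -0.0677, 0.119]
tool_rot: [-1.01, 1.566, 2.846]
contact_force: [-0.3, 0.1, -0.1]
opening: 0.092
```

```bash
python3 -c "
from h import *
im,c,o=snap('wrist','w10.png')
np.savez('w10.npz',K=c[0],R=c[1],t=c[2])
inc((.5072,-.0687,.004),-.857)"
```

```text
t 10.05 pos [ 0.5055 -0.0681  0.1203] F [ 0.8 -0.4  0.4] open 0.0917 rows>= 1.9
inc [ 0.2907  0.0045 -0.0025] twist 0.0009 z-axis tilt -1.0 heading y -0.8561
```

View pics/w10.png

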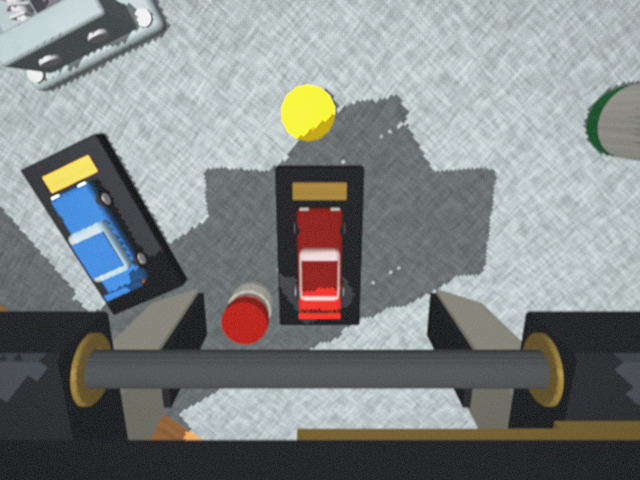

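```bash
python3 - <<'E'
from h import *
z=np.load('w10.npz'); c=(z['K'],z['R'],z['t'])
P=np.array([onz(c,p,.012) for p in [(276,166.5),(364,167.5),(359,324.5),(280,324.5)]]); d=P[0]+P[1]-P[2]-P[3]
print(P.mean(0),np.arctan2(d[1],d[0]),np.linalg.norm(d)/2,np.linalg.norm(P[0]-P[1]))
E
```

```text
[ 0.49993358 -0.07539402  0.012     ] 0.7142492894332385 0.10916743565462175 0.054767742609689536
```

Consistent. Descend and grip.

Call:
{"op": "move_arm", "data": {"increments": [[0.1,0.004,-0.002,0],[0.2,0.004,-0.002,0],[0.28,0.004,-0.002,0],[0.29,0.004,-0.002,0],[0.29,0.004,-0.002,0]]}}

```text
time: 10.68
tool_pos: [0.5089, -0.0695, 0.0059]
tool_rot: [2.113, 1.569, -0.315]
contact_force: [-0.2, 0.1, 0.5]
opening: 0.0918
```

Call:
{"op": "move_arm", "data": {"increments": [[0,0,0,0],[0,0,0,0],[0,0,0,0],[0,0,0,0],[0,0,0,0]], "gripper": 1, "squeeze": 20}}

```text
time: 11.3
tool_pos: [0.5079, -0.0693, 0.0049]
tool_rot: [-1.144, 1.571, 2.711]
contact_force: [-1.1, 1.7, 4.1]
opening: 0.0555
```

Call:
{"op": "move_arm", "data": {"increments": [[-0.05,0,0,0],[-0.15,0,0,0],[-0.3,0,0,0],[-0.35,0,0,0],[-0.35,0,0,0]]}}

```text
time: 11.92
tool_pos: [0.5088, -0.0697, 0.1459]
tool_rot: [2.101, 1.567, -0.327]
contact_force: [0.5, 0.4, -1.2]
opening: 0.0553
```

```bash
python3 -c "
from h import *
im,c,o=snap('wrist','w11.png')
np.savez('w11.npz',K=c[0],R=c[1],t=c[2])
u=np.array([.4258,.9048]); p=np.array([.5494,.1957])-.004*u
print(p)
inc((p[0],p[1],.14),-.440)"
```

```text
[0.5476968 0.1920808]
t 11.97 pos [ 0.5078 -0.0694  0.1444] F [-0.4 -0.3 -2.1] open 0.0556 rows>= 4.2
inc [ 0.0109 -0.4289 -0.5032] twist -0.3983 z-axis tilt -1.0 heading y -0.8571
```

View pics/w11.png

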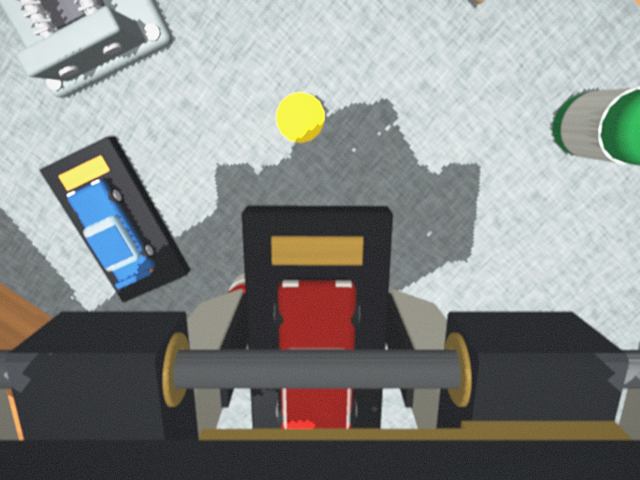

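```bash
python3 - <<'E'
from h import *
z=np.load('w11.npz'); c=(z['K'],z['R'],z['t'])
# pose at time of picture approx
o=robot.observe(); R=rotm(o)
for p in [(245,207.5),(391,207.5)]:
    X=onz(c,p,o['tool_pos'][2]+.0075); print(R.T@(X-o['tool_pos']))
E
```

```text
[-0.00750671 -0.02443655 -0.04594017]
[-0.00749194  0.02927094 -0.04590186]
```

```bash
python3 -c "
from h import *
inc((.5445,.1853,.14),-.440)"
```

```text
t 11.97 pos [ 0.5078 -0.0694  0.1444] F [-0.4 -0.3 -2.1] open 0.0556 rows>= 4.1
inc [ 0.0109 -0.4213 -0.4861] twist -0.3983 z-axis tilt -1.0 heading y -0.8571
```

Call:
{"op": "move_arm", "data": {"increments": [[0,-0.09,-0.1,-0.08],[0,-0.18,-0.2,-0.16],[0,-0.27,-0.31,-0.24],[0,-0.36,-0.41,-0.32],[0,-0.421,-0.486,-0.398]]}}

```text
time: 12.6
tool_pos: [0.5435, 0.1873, 0.1421]
tool_rot: [-0.945, 1.567, -2.952]
contact_force: [0.6, 0.1, -0.9]
opening: 0.0555
```

Call:
{"op": "move_arm", "data": {"increments": [[0,0,0,0],[0,0,0,0]]}}

```text
time: 12.85
tool_pos: [0.5438, 0.1846, 0.1429]
tool_rot: [-0.779, 1.567, -2.79]
contact_force: [-0.0, -0.8, -1.7]
opening: 0.0558
```

```bash
python3 -c "
from h import *
im,c,o=snap('wrist','w12.png')
np.savez('w12.npz',K=c[0],R=c[1],t=c[2],p=o['tool_pos'],M=rotm(o))
inc((.5445,.1853,.0875),-.440)"
```

```text
t 12.9 pos [0.5441 0.1842 0.1433] F [-0.  -0.4 -1.7] open 0.0556 rows>= 0.9
inc [ 0.1396  0.     -0.0033] twist -0.0015 z-axis tilt -1.0 heading y -0.4416
```

View pics/w12.png

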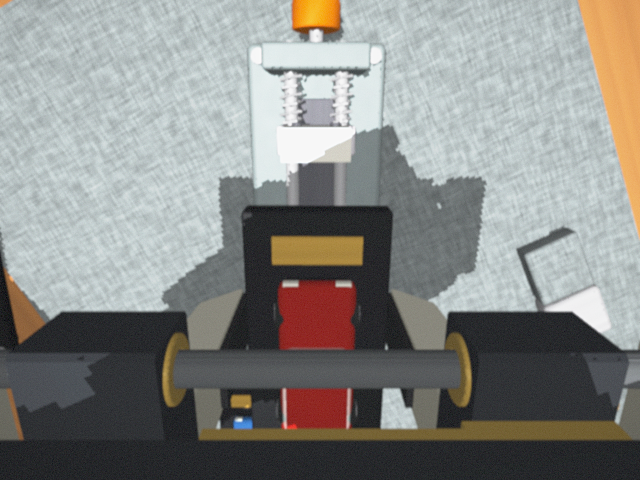

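```bash
python3 - <<'E'
from h import *
z=np.load('w12.npz'); c=(z['K'],z['R'],z['t'])
for n,p,h in [('jawL',(278,162.5),.08),('jawR',(353.5,162.5),.08),('noseL',(243,207.5),z['p'][2]+.0075),('noseR',(392,207.5),z['p'][2]+.0075)]:
    X=onz(c,p,h); print(n,z['M'].T@(X-z['p']))
E
```

```text
jawL [ 0.06277604 -0.01914891 -0.05371224]
jawR [ 0.06267994  0.01989204 -0.05372598]
noseL [-0.00754918 -0.02603838 -0.04539602]
noseR [-0.00768258  0.02815032 -0.04542408]
```

Call:
{"op": "move_arm", "data": {"increments": [[0.07,0,0,0],[0.125,0,0,0],[0.145,0,0,0],[0.155,0,0,0],[0.165,0,0,0]]}}

```text
time: 13.52
tool_pos: [0.545, 0.185, 0.0796]
tool_rot: [2.235, 1.57, 0.224]
contact_force: [-2.9, 0.8, 4.2]
opening: 0.0556
```

```bash
python3 -c "
from h import *
im,c,o=snap('wrist','w13.png')
np.savez('w13.npz',K=c[0],R=c[1],t=c[2],p=o['tool_pos'],M=rotm(o))
im,c,o=snap('scene','s13.png')
cv2.imwrite('pics/s13c.png',cv2.resize(im[270:410,300:420],None,fx=4,fy=4,interpolation=cv2.INTER_CUBIC))
inc((.5445,.1853,.0875),-.440)"
```

```text
t 13.62 pos [0.545  0.1851 0.0792] F [-2.5 -1.9  3.6] open 0.0559 rows>= 0.1
inc [-0.0206 -0.0012  0.0001] twist -0.0004 z-axis tilt -1.0 heading y -0.4404
```

View pics/w13.png

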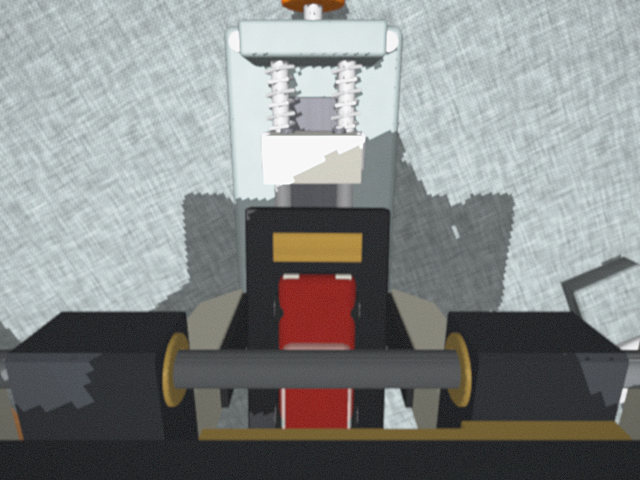

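View pics/s13c.png

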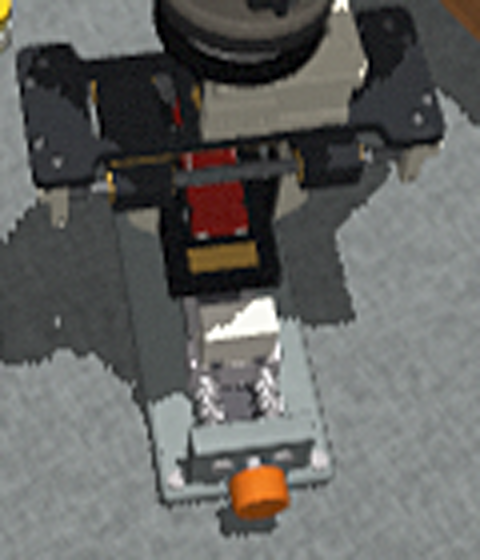

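Call:
{"op": "move_arm", "data": {"increments": [[0.005,0,0,0],[0.01,0,0,0],[0.01,0,0,0]]}}

```text
time: 14.0
tool_pos: [0.5452, 0.1854, 0.0748]
tool_rot: [2.26, 1.57, 0.249]
contact_force: [-0.6, 2.0, 4.2]
opening: 0.0557
```

```bash
python3 -c "
from h import *
im,c,o=snap('wrist','w14.png')
np.savez('w14.npz',K=c[0],R=c[1],t=c[2],p=o['tool_pos'],M=rotm(o))
cv2.imwrite('pics/w14c.png',cv2.resize(im[120:320,220:420],None,fx=3,fy=3,interpolation=cv2.INTER_CUBIC))
inc((.5445,.1853,.0875),-.440)"
```

```text
t 14.05 pos [0.5452 0.1854 0.0749] F [-0.6  1.8  3.7] open 0.0553 rows>= 0.2
inc [-0.0316 -0.0013  0.001 ] twist -0.0003 z-axis tilt -1.0 heading y -0.4403
```

View pics/w14c.png

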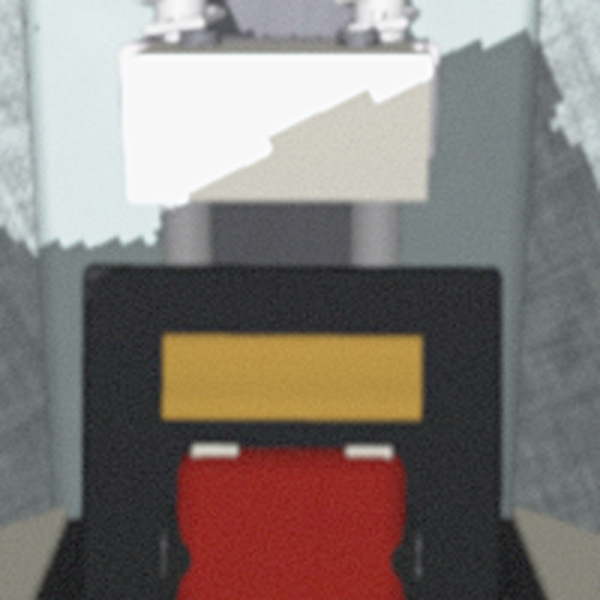

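```bash
python3 - <<'E'
from h import *
T=robot.camera_params('wrist')['tool_from_camera']; Ti=np.linalg.inv(T)
d0=(Ti@[-.0076,0,-.0454,1])[2]
K=cam('wrist')[0]
# level crop widths for comparison
for n,(l,r,v) in {'w11':(243,392,207.5),'w13':(246.5,389.5,208.5),'w14':(220+85/3-.3,220+501/3-.3,120+267/3-.3)}.items():
    d=d0*149/(r-l); X=np.linalg.inv(K)@[(l+r)/2,v,1]*d; print(n,'depth',d,'tool',(T@[*X,1])[:3])
E
```

```text
w11 depth 0.15368719214374152 tool [-0.00759919  0.00106307 -0.04540602]
w13 depth 0.1601356058001223 tool [-0.00139096  0.00127375 -0.04365705]
w14 depth 0.16513984348137611 tool [ 0.00348703  0.00104861 -0.04249484]
```

Nose top edge now sits at z≈71 mm, lower edge ≈60 mm, tilt ≈0.25 rad: right for the groove (58–73). Push towards the knob jaw.

Call:
{"op": "move_arm", "data": {"increments": [[0,0,-0.01,0],[0,0,-0.02,0],[0,0,-0.035,0],[0,0,-0.05,0],[0,0,-0.055,0]]}}

```text
time: 14.68
tool_pos: [0.5539, 0.205, 0.0744]
tool_rot: [-0.299, 1.569, -2.31]
contact_force: [-1.4, -3.1, 0.6]
opening: 0.0555
```

```bash
python3 -c "
from h import *
im,c,o=snap('wrist','w15.png')
np.savez('w15.npz',K=c[0],R=c[1],t=c[2],p=o['tool_pos'],M=rotm(o))
cv2.imwrite('pics/w15c.png',cv2.resize(im[120:320,220:420],None,fx=3,fy=3,interpolation=cv2.INTER_CUBIC))
inc((.5445,.1853,.0875),-.440)"
```

```text
t 14.72 pos [0.554  0.2051 0.0745] F [-1.4 -3.  -0.7] open 0.0555 rows>= 0.4
inc [-0.0325 -0.0004  0.0548] twist -0.0 z-axis tilt -1.0 heading y -0.44
```

View pics/w15c.png

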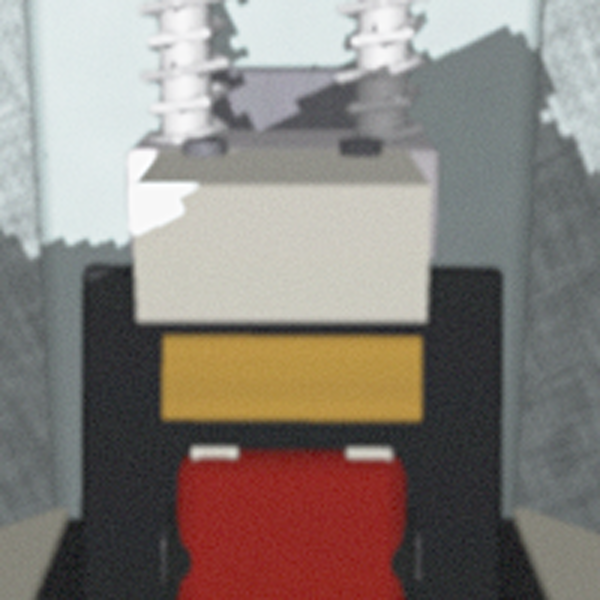

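The nose is in the knob-jaw groove (jaw top covers it at crop (280,320)) and the push force of 3 N fits about 5 mm of travel. Push on.

Call:
{"op": "move_arm", "data": {"increments": [[0,0,-0.015,0],[0,0,-0.03,0],[0,0,-0.045,0],[0,0,-0.045,0]]}}

```text
time: 15.22
tool_pos: [0.5616, 0.221, 0.0747]
tool_rot: [-0.087, 1.569, -2.098]
contact_force: [-3.1, -7.5, 2.6]
opening: 0.056
```

```bash
python3 -c "
from h import *
im,c,o=snap('wrist','w16.png')
np.savez('w16.npz',K=c[0],R=c[1],t=c[2],p=o['tool_pos'],M=rotm(o))
cv2.imwrite('pics/w16c.png',cv2.resize(im[60:320,180:440],None,fx=2.3,fy=2.3,interpolation=cv2.INTER_CUBIC))
inc((.5445,.1853,.0875),-.440)"
```

```text
t 15.28 pos [0.5615 0.2209 0.0747] F [-2.9 -7.5  2.2] open 0.0559 rows>= 0.7
inc [-0.0317 -0.0006  0.0986] twist -0.0 z-axis tilt -1.0 heading y -0.44
```

View pics/w16c.png

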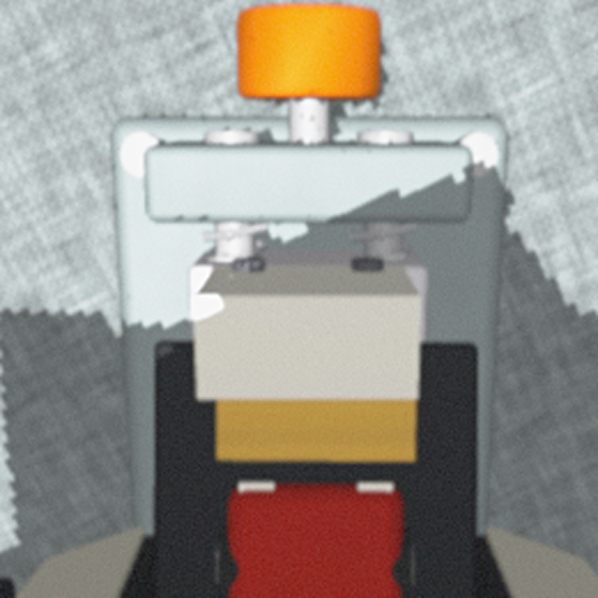

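Call:
{"op": "move_arm", "data": {"increments": [[0.007,0,0.001,0],[0.014,0,0.002,0],[0.021,0,0.003,0],[0.028,0,0.004,0],[0.028,0,0.004,0]]}}

```text
time: 15.9
tool_pos: [0.5611, 0.2193, 0.0636]
tool_rot: [0.093, 1.57, -1.918]
contact_force: [-2.3, -5.4, 1.4]
opening: 0.0562
```

```bash
python3 -c "
from h import *
im,c,o=snap('wrist','w17.png')
np.savez('w17.npz',K=c[0],R=c[1],t=c[2],p=o['tool_pos'],M=rotm(o))
im,c,o=snap('scene','s17.png')
cv2.imwrite('pics/s17c.png',cv2.resize(im[270:410,300:420],None,fx=4,fy=4,interpolation=cv2.INTER_CUBIC))
inc((.5445,.1853,.0875),-.440)"
```

```text
t 16.0 pos [0.561  0.2193 0.0636] F [-2.6 -6.5  1.8] open 0.0558 rows>= 0.7
inc [-0.0596 -0.0012  0.0945] twist -0.0005 z-axis tilt -1.0 heading y -0.4405
```

View pics/w17.png

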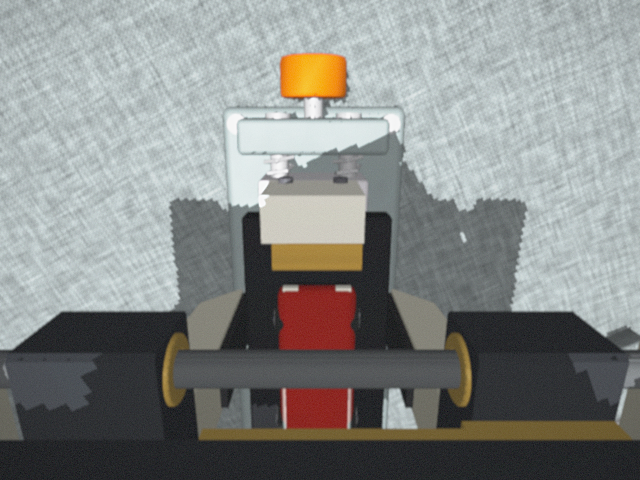

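View pics/s17c.png

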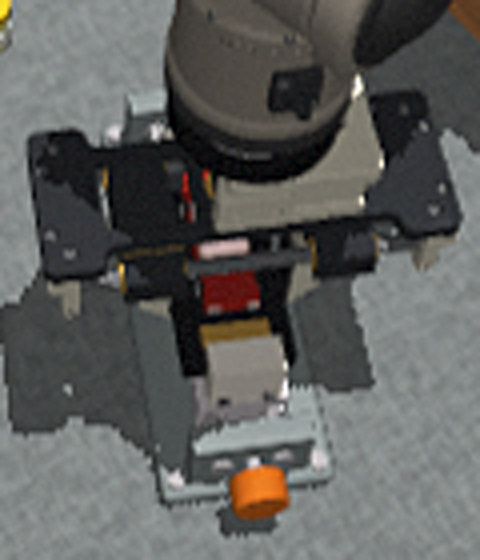

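```bash
python3 - <<'E'
import cv2
for n in ('w12','w17'):
    im=cv2.imread(f'pics/{n}.png'); cv2.imwrite(f'pics/{n}z.png',cv2.resize(im[195:315,230:405],None,fx=4.5,fy=4.5,interpolation=cv2.INTER_CUBIC))
E
```

```text
(no output)
```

View pics/w12z.png

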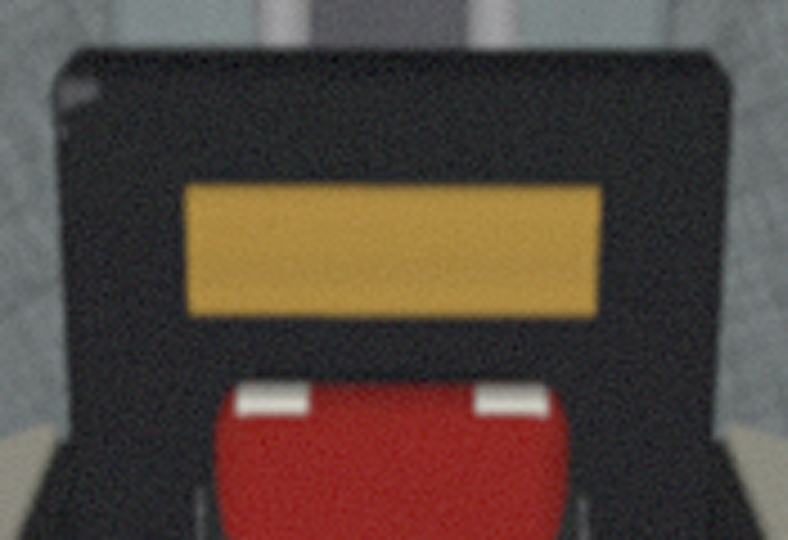

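View pics/w17z.png

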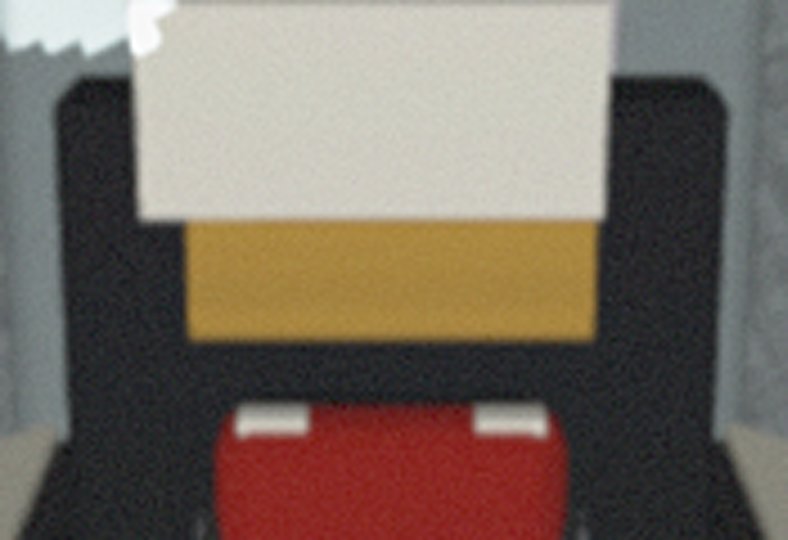

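Nearly level (nose width 672 vs 680 px, ≈0.03 rad nose-down), and the base slid back 2 mm in the grip. Push 1.5 mm more, lower 2 mm, then ease back.

Call:
{"op": "move_arm", "data": {"increments": [[0,0,-0.004,0],[0.0025,0,-0.004,0],[0.005,0,-0.004,0],[0.005,0,-0.004,0]]}}

```text
time: 16.5
tool_pos: [0.5618, 0.2208, 0.0618]
tool_rot: [0.18, 1.57, -1.831]
contact_force: [-2.9, -6.4, 2.9]
opening: 0.0557
```

Call:
{"op": "move_arm", "data": {"increments": [[0,0,0.005,0],[0,0,0.01,0],[0,0,0.016,0],[0,0,0.022,0]]}}

```text
time: 17.0
tool_pos: [0.5584, 0.2135, 0.0621]
tool_rot: [2.279, 1.57, 0.268]
contact_force: [-2.9, -2.9, 5.9]
opening: 0.0558
```

```bash
python3 -c "
from h import *
im,c,o=snap('wrist','w18.png')
cv2.imwrite('pics/w18z.png',cv2.resize(im[100:315,200:435],None,fx=2.7,fy=2.7,interpolation=cv2.INTER_CUBIC))
u=np.array([.4258,.9048]); print((o['tool_pos'][:2]-[.5494,.1957])@u)
inc((.5445,.1853,.0875),-.440)"
```

```text
0.019909565849189632
t 17.05 pos [0.5582 0.2133 0.0621] F [-2.4 -3.8  5.5] open 0.0559 rows>= 0.6
inc [-0.0637 -0.0012  0.0779] twist -0.0005 z-axis tilt -1.0 heading y -0.4405
```

View pics/w18z.png

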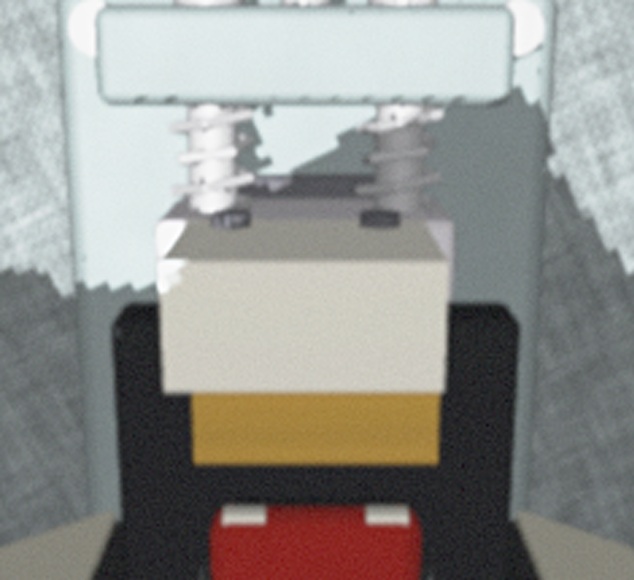

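```bash
python3 -c "
from h import *
im,c,o=snap('scene','s18.png')
cv2.imwrite('pics/s18c.png',cv2.resize(im[260:410,300:420],None,fx=4,fy=4,interpolation=cv2.INTER_CUBIC))
im=cv2.imread('pics/w18.png')
cv2.imwrite('pics/w18b.png',cv2.resize(im[290:440,190:450],None,fx=3,fy=3,interpolation=cv2.INTER_CUBIC))
o=robot.observe(); print(o['contact_force'],o['torque'])"
```

```text
[-2.83342966 -4.81865893  4.63771555] [-0.68598424  0.40520262  0.01824371]
```

View pics/s18c.png

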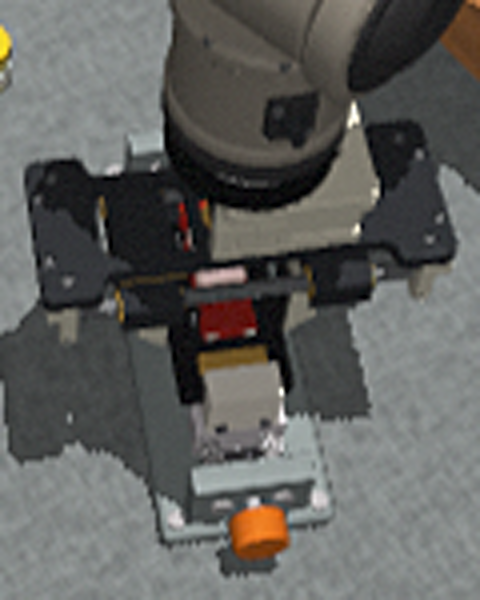

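View pics/w18b.png

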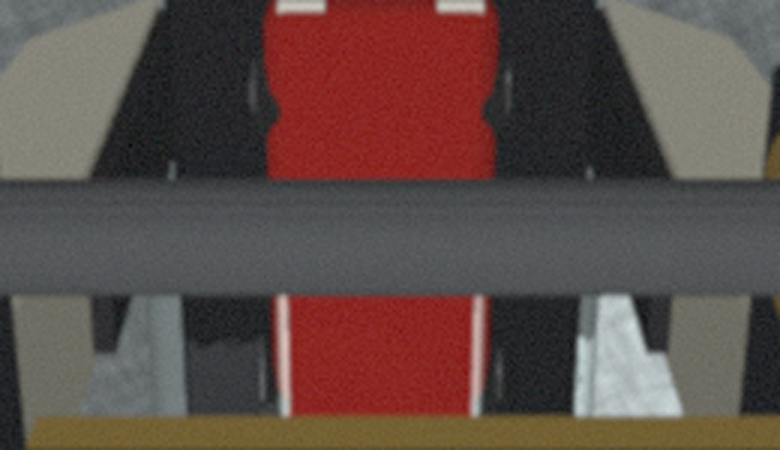

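Call:
{"op": "move_arm", "data": {"increments": [[-0.001,0,0.004,0],[-0.001,0,0.008,0],[-0.001,0,0.008,0]]}}

```text
time: 17.48
tool_pos: [0.557, 0.2106, 0.0621]
tool_rot: [2.338, 1.57, 0.327]
contact_force: [-0.5, -1.7, 3.5]
opening: 0.0555
```

```bash
python3 -c "
from h import *
im,c,o=snap('wrist','w19.png')
cv2.imwrite('pics/w19z.png',cv2.resize(im[100:315,200:435],None,fx=2.7,fy=2.7,interpolation=cv2.INTER_CUBIC))
u=np.array([.4258,.9048]); print((o['tool_pos'][:2]-[.5494,.1957])@u, o['contact_force'][:2]@u)
o=robot.observe(); print(o['contact_force'][:2]@u)
inc((.5445,.1853,.0875),-.440)"
```

```text
0.01674110624341643 -1.7374296814228272
-2.536472823484339
t 17.52 pos [0.557  0.2106 0.0621] F [-1.3 -2.2  3.5] open 0.0557 rows>= 0.6
inc [-0.0636 -0.0012  0.0706] twist -0.0004 z-axis tilt -1.0 heading y -0.4404
```

View pics/w19z.png

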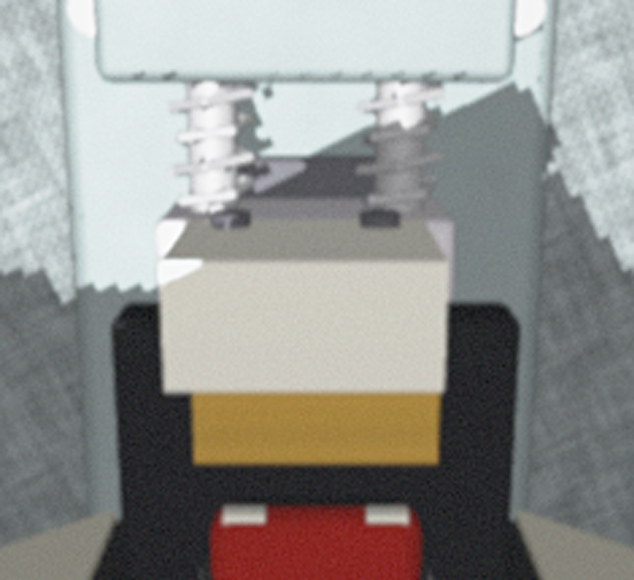

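```bash
python3 -c "
from h import *
im,c,o=snap('top','t19.png')
cv2.imwrite('pics/t19c.png',cv2.resize(im[165:265,160:310],None,fx=5,fy=5,interpolation=cv2.INTER_CUBIC))
F=np.mean([robot.observe()['contact_force'] for _ in range(1)],0);print(F)"
```

```text
[ 0.50087259 -2.35434958  3.38748846]
```

View pics/t19c.png

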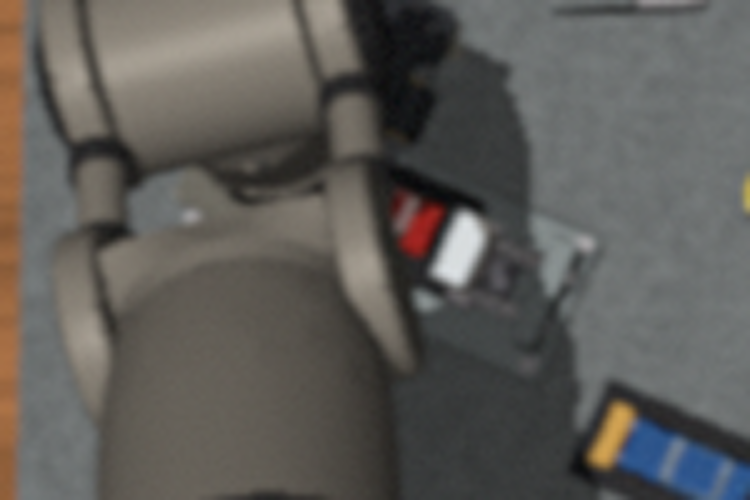

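```bash
python3 - <<'E'
from h import *
c=cam('top')
u=np.array([.4258,.9048]);v=np.array([-.9048,.4258]);V=np.array([.5494,.1957])
f=lambda p,z:onz(c,(p[0]/5+160-.4,p[1]/5+165-.4),z)
for n,p,z in [('jaw in a',(457,208),.08),('jaw in b',(430,270),.08),('out a',(488,222),.08),('out b',(468,288),.08),('plate corner',(487,203),.07)]:
    X=f(p,z)[:2]-V; print(n,np.round([X@u,X@v],4))
E
```

```text
jaw in a [-0.0421 -0.018 ]
jaw in b [-0.043   0.0171]
out a [-0.0599 -0.0178]
out b [-0.0649  0.0177]
plate corner [-0.0533 -0.028 ]
```

Top view: plain jaw inner edge at x≈−42 mm (still at its stop) while the plate's tail corner at crop (487,203) lies ≈7–10 mm past it, so the tail is inside the groove. Ease back to the centre.

Call:
{"op": "move_arm", "data": {"increments": [[0,0,0.005,0],[0,0,0.01,0],[0,0,0.015,0],[0,0,0.015,0]]}}

```text
time: 18.08
tool_pos: [0.5544, 0.2052, 0.0621]
tool_rot: [2.346, 1.57, 0.334]
contact_force: [0.6, 0.5, 3.6]
opening: 0.0556
```

```bash
python3 -c "
from h import *
im,c,o=snap('top','t20.png')
cv2.imwrite('pics/t20c.png',cv2.resize(im[165:265,160:310],None,fx=5,fy=5,interpolation=cv2.INTER_CUBIC))
im,c,o=snap('wrist','w20.png')
cv2.imwrite('pics/w20z.png',cv2.resize(im[100:315,200:435],None,fx=2.7,fy=2.7,interpolation=cv2.INTER_CUBIC))
u=np.array([.4258,.9048]); print((o['tool_pos'][:2]-[.5494,.1957])@u, o['contact_force'][:2]@u)
inc((.5445,.1853,.0875),-.440)"
```

```text
0.010694757956832916 0.8904273690907126
t 18.18 pos [0.5544 0.2051 0.0621] F [1.5 0.  4.6] open 0.0557 rows>= 0.5
inc [-0.0636 -0.0012  0.0554] twist -0.0004 z-axis tilt -1.0 heading y -0.4404
```

View pics/t20c.png

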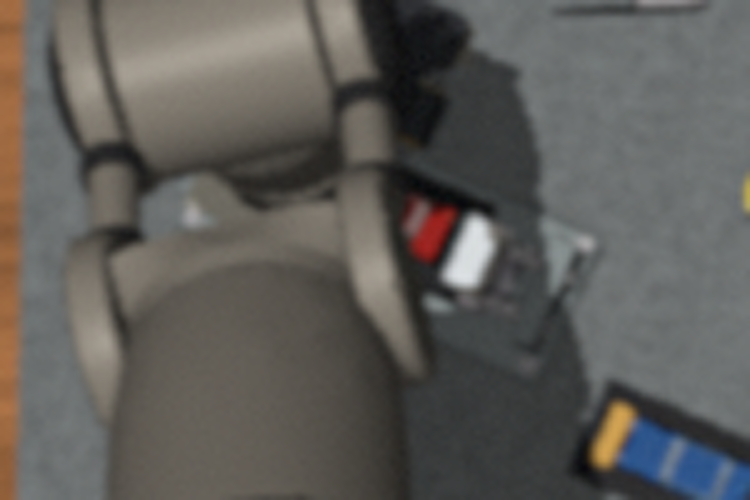

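View pics/w20z.png

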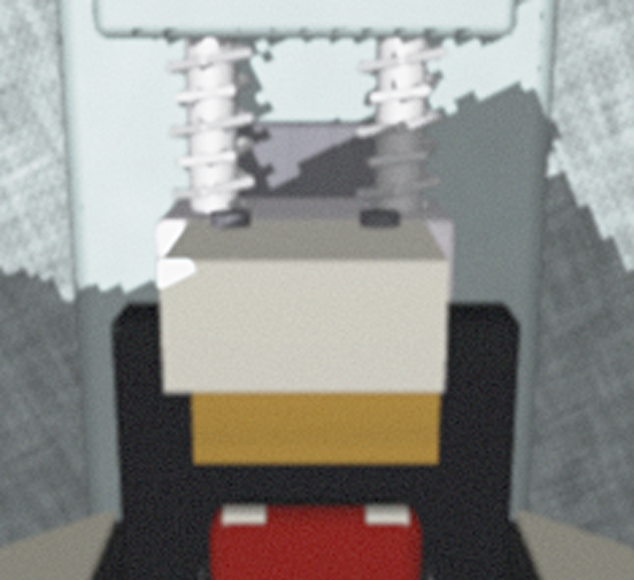

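Jaws balanced (net ≈0.5 N along the rods), plain jaw now pushed out about 6 mm. Release and lift away.

Call:
{"op": "move_arm", "data": {"increments": [[0,0,0,0],[0,0,0,0],[0,0,0,0],[0,0,0,0],[0,0,0,0]], "gripper": 0}}

```text
time: 18.8
tool_pos: [0.554, 0.205, 0.0618]
tool_rot: [-0.417, 1.571, -2.428]
contact_force: [-0.1, 0.0, -0.4]
opening: 0.0915
```

Call:
{"op": "move_arm", "data": {"increments": [[-0.06,0,0,0],[-0.15,0,0,0],[-0.25,0,0,0],[-0.35,0,0,0],[-0.35,0,0,0]]}}

```text
time: 19.42
tool_pos: [0.5558, 0.2055, 0.2056]
tool_rot: [2.224, 1.564, 0.213]
contact_force: [0.1, 0.8, 0.5]
opening: 0.0919
```

```bash
python3 -c "
from h import *
im,c,o=snap('wrist','w21.png')
np.savez('w21.npz',K=c[0],R=c[1],t=c[2])
im,c,o=snap('scene','s21.png')
cv2.imwrite('pics/s21c.png',cv2.resize(im[220:420,280:480],None,fx=3,fy=3,interpolation=cv2.INTER_CUBIC))
im=cv2.imread('pics/w21.png')
cv2.imwrite('pics/w21a.png',cv2.resize(im[40:160,240:400],None,fx=5,fy=5,interpolation=cv2.INTER_CUBIC))
cv2.imwrite('pics/w21b.png',cv2.resize(im[200:320,240:400],None,fx=5,fy=5,interpolation=cv2.INTER_CUBIC))
inc((.5445,.1853,.2),-.440)"
```

```text
t 19.52 pos [0.5539 0.205  0.2018] F [-0.4 -0.3 -0.4] open 0.092 rows>= 0.4
inc [ 0.0044 -0.0002  0.0547] twist -0.0003 z-axis tilt -1.0 heading y -0.4404
```

View pics/w21.png

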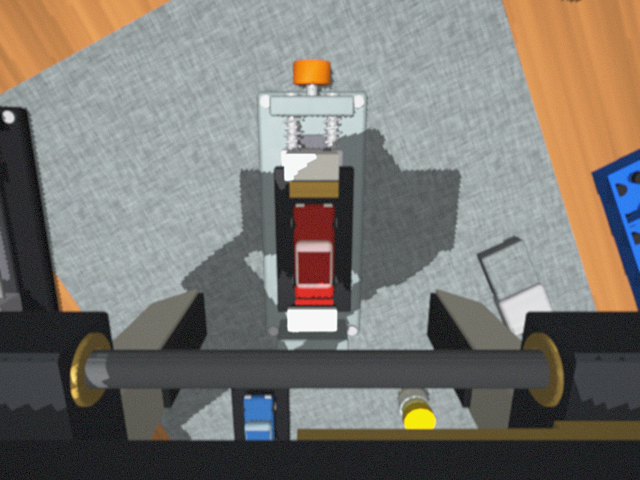

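View pics/s21c.png

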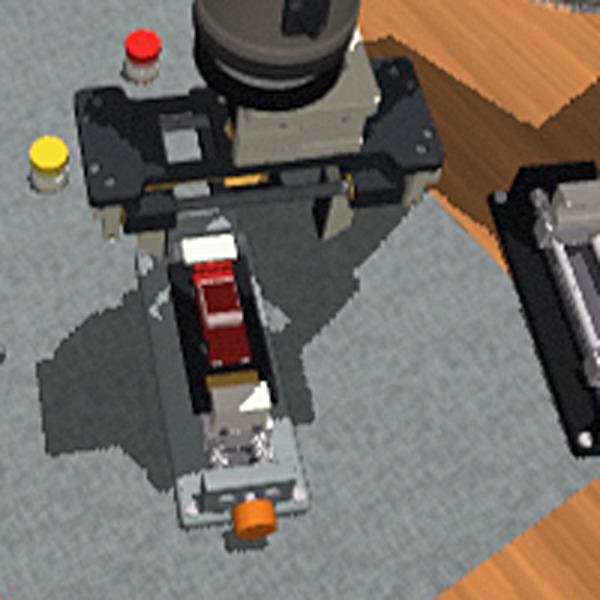

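Red is clamped in both jaws, nose to the knob. I take the same viewpoint as in w2 to compare jaw and base positions.

Call:
{"op": "move_arm", "data": {"increments": [[0.004,0,0.02,0],[0.004,0,0.037,0],[0.004,0,0.037,0],[0.004,0,0.037,0]]}}

```text
time: 20.02
tool_pos: [0.5478, 0.1916, 0.2002]
tool_rot: [-0.954, 1.571, -2.966]
contact_force: [0.3, -0.6, -0.3]
opening: 0.092
```

```bash
python3 -c "
from h import *
im,c,o=snap('wrist','w22.png')
np.savez('w22.npz',K=c[0],R=c[1],t=c[2])
im=cv2.imread('pics/w22.png')
cv2.imwrite('pics/w22a.png',cv2.resize(im[60:180,240:400],None,fx=5,fy=5,interpolation=cv2.INTER_CUBIC))
cv2.imwrite('pics/w22b.png',cv2.resize(im[220:340,240:400],None,fx=5,fy=5,interpolation=cv2.INTER_CUBIC))
print(o['tool_pos'],o['tool_rot'])"
```

```text
[0.54783486 0.19158422 0.20017251] [-0.95421848  1.57068022 -2.9656853 ]
```

View pics/w22a.png

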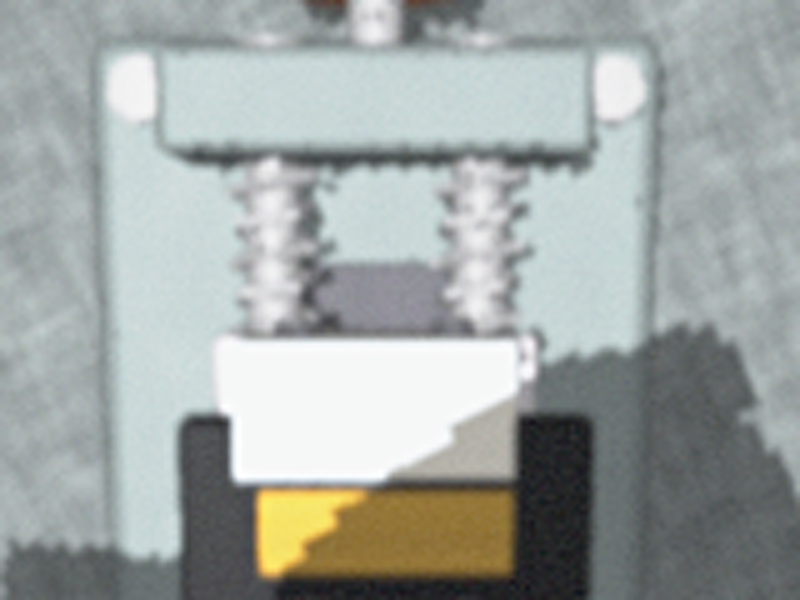

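View pics/w22b.png

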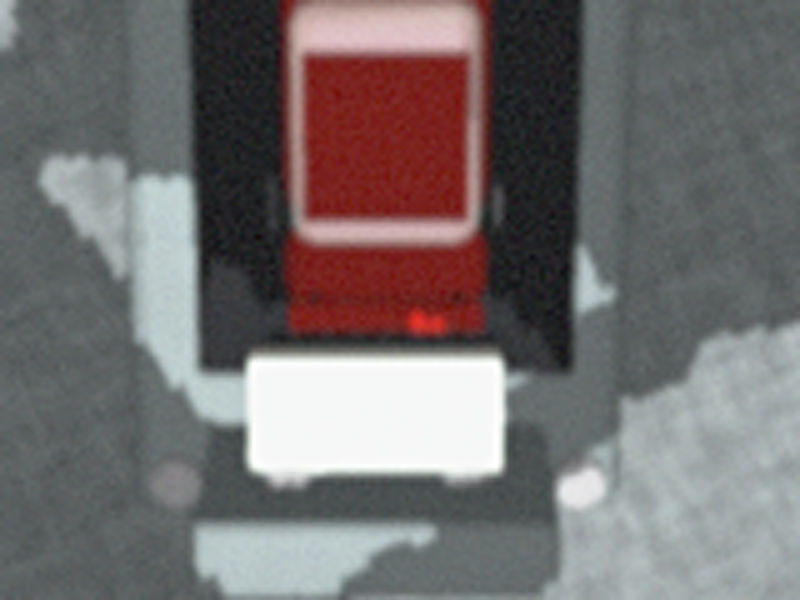

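The view matches the initial one with the blue base to within about 1 px: both jaws and plate corners coincide. The arm is clear of everything, so I hand in.

```bash
python3 -c "
from h import *
print(robot.hand_in()); o=robot.observe(); print(o['time'],o['contact_force'])"
```

```text
the job is handed in; nothing more can be done
None
the job is handed in; nothing more can be done
```

The red base is clamped in both vice grooves, nose to the knob, and the blue base lies flat, car up, on the mat between the vice and the robot. I handed the job in at about 20 s of the 64 s allowed; hand-in gave no verdict.

**Blue base:** I gripped it by its long edges and pushed it about 16–18 mm against the knob jaw. I then lifted the tail free, drew the nose out of its groove, and set the base down flat. Both jaws had sprung back in the pictures afterwards.

**Red base:** I gripped it by its edges clear of the pots and tilted it nose-down on the plain jaw's top. The nose went into the knob-jaw groove and pushed that jaw back about 22 mm. Then I lowered the tail, eased it back into the second groove, and let go.

**Last checks:**
- The final wrist picture, from the same viewpoint as the first one of the clamped blue base, matches it to about 1 pixel (under 1 mm) at the jaws and plate corners.
- The net force along the guide rods just before release was under 1 N.
- The arm was open and clear of everything at hand-in.

**What did not go exactly as planned or was not checked closely:**
- The red base slipped back about 2 mm in the grip while it was pushed, and I allowed for that when centring it.
- The force reading alone did not show whether the tail had entered the second groove. The top camera did.
- Both paint pots looked undisturbed in the last scene picture. I did not measure the other bystanders again.

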